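# Reload the tag-stringing machine past its safety catch

## Robot

A 6-joint arm with a two-finger parallel gripper is mounted at the origin on a cart in front of the work surface, level with it; the furniture and walls round the work are solid. World frame = base frame: x ahead of the robot, y to its left, z up, the work surface at z = 0. Lengths are in mm, angles in rad, forces in N, time in s.
With the tool pointing down it reaches from about 275 to 1000 mm from the base axis. Payload 8.4 kg.
Tool frame: the origin (TCP) lies at the very end of the fingers, on their centre line; the grasp point (between the pads) lies 19 mm behind it; z points along the fingers, x is the direction in which the jaws open and shut, and the axes are right-handed (so a half turn about z gives the same grasp; the last joint's range is limited). The gripper opens to 85 mm and grips with 20 to 120 N. Pads are 22 mm wide; open, the fingers measure 114 mm over their backs; the gripper's body (76 mm by 85 mm) begins 54 mm behind the grasp point. The pads swing forward as they close: fully open they stand 13 mm farther back than shut.
Start: joints at [-1.146, 0.353, 1.633, -0, 1.155, -0.002], TCP at [258.724, -568.937, 231.281] pointing down, gripper open.
Joint ranges: [-2.63, 2.63], [-0.92, 2.1], [0.06, 2.66], [-1.3, 4.44], [0, 2.69], [-3.02, 3.02]. Speed limits (rad/s): [2.22, 2.22, 2.79, 3.14, 3.14, 3.14].

## Interface

Orientations are given as [roll, pitch, yaw] about the fixed x, y, z axes, in that order (R = Rz(yaw) Ry(pitch) Rx(roll)).
In Python, from rig import r gives the robot as it stands.
- The arm moves only by the tool arm_command, never from a script. Its argument "targets" is a list of rows, each a list of 6 numbers: the shift along the tool's x, y, z in m, then the turn, a rotation vector about the tool's x, y, z in rad. A call has 1 to 20 rows; each row shifts and turns the commanded pose from where the row before left it, along the tool's axes as they then stand; what a row does not reach is not made up. A row lasts 1/12 s, in which the tool goes at most 41.7 mm and 7.16 degrees, less where a joint would pass 70% of its speed; a pose out of reach is approached as far as the arm can. A call is refused whole if a number of a shift passes 0.0417 or a number of a turn 0.125, either way. A call with a gripper value outside its range is refused whole. "fingers" is the finger opening in m, from 0 to 0.0854, set as the call begins (left out, the last holds). The fingers move at their own pace and stop on an object; "squeeze" is the grip in N (left out, the last holds). Time passes only in rows, so rows that do not move let the fingers close. It gives the time, the measured TCP pose, the force and the opening at its end, in the units of the state.
- r.sense(): the state, without advancing time (a new reading comes with each control period).
- r.grab_frame(name): name is "side" or "top" or "wrist"; returns a dict with "image" (384x512x3 uint8, blue, green, red), "fx", "fy", "cx", "cy" (pixels), "k1" (the pictures are not rectified: a ray, as slopes to the right and down, at radius r is drawn at 1 + k1 r^2 times it, then the intrinsics apply), "xyz" and "orientation" of the camera in the world. Camera axes: x right, y down, z forward; pixel columns grow to the right and rows downward; lengths in mm; the calibration is good to about 2 mm. A picture is of the moment at which its call begins. There is no depth.
- r.sign_off(): hands the job in, once; it reports no verdict.
The state is a dict: "clock": time; "qpos": joint angles; "qvel": joint speeds; "joint_efforts": joint torques, N m; "eef_pos": TCP position; "tcp_rot": TCP orientation; "contact_force": force on the tool from outside, world axes, zero at the start; "wrist_torque": the same for the moment, N m; "opening": opening from 0.0 (shut) to 1.0 (fully open).
Only numpy, scipy, OpenCV 4.12 (cv2) and the standard library are available. Lean on these libraries where they do the work, as an engineer would, in place of code of your own. Each camera call takes 0.05 s, during which the arm holds its last target.

## Task

The tag-stringing machine is out of thread and its hood has popped up onto its safety catch. Reach under the raised front edge, feel for the hidden sprung catch, push it aside to the right while you lift, and swing the hood right back until it rests open against its stop; then stand the fresh spool of thread upright in the round cup inside. Do not force the hood or the catch, and leave the other things on the bench where they are.

Things in the scene. Friction and masses are not known exactly. Their poses are not given: they have to be found in the camera images.
- stringer: Tag-stringing machine: grey box fixed on the bench, 155 deep x 180 wide (mm). Origin under its middle at bench height; +x to its back, -x to its front (robot's side), +y to its left seen from the front. Open chamber: inside x -20 to 80, y -85 to 85, floor z 45, wall tops z 85. Before the chamber a ledge (z 45), front face at x -70; the hood's edge overhangs it by 35. Other equipment stands close to its right.
- hood (a joint): Hood hinge, rad; 0 = popped up on its buffers (lower stop): the line from hinge to edge axis rises 0.116 from level. Starts at 0 to 0.015; the safety catch lets it rise only to 0.04 (edge 5 to 8 mm up), then holds hard. Back stop 1.75, leaning back 16 degrees past upright. Let go above 1.55 it falls back to that stop, before that it falls shut. 0.5 kg: 3 to 4 N at the edge lift it. Free of the catch above 0.15.
- hood_edge (a point): Middle of the hood's front edge, on the axis of its rolled rim: bar of 10 mm diameter, 200 mm long, along y; 192 mm from the hinge axis, 112 to 116 mm above the bench at the start, open below and in front. x points along the hood to the hinge, z to its outside. Behind the edge the hood slopes up at 27 degrees and is hollow beneath, 17 mm deep.
- hood_hinge (a point): Middle of the hood's hinge axis (along y), 90 mm above the bench, at x 85 mm of the machine; axes as the machine's.
- catch_zone (a point): Middle of the zone where the hidden catch tab may hang, under the hood's edge; axes as the machine's. The tab is an upright steel plate: 4 mm thick along y, 20 mm along x and 34 mm high about this point's x and z (77 mm above the bench, 11 mm behind the edge's axis). Its y is not known: within 38 mm to either side of this point. Beyond 42 mm to the left the room under the edge is free.
- catch_pin (a point): Middle of the line along which the catch's upright pin may stand, 48 mm behind the edge's axis. The tab's lever swings about it when the tab is pushed to the right (machine's -y). Pushed by fingers whose tips reach 16 mm behind the edge's axis: 4 N at first, 7 N at the end, hood free after 11 mm, hard stop at 18 mm. Keep it aside until the edge has risen 20 mm: it springs back when let go.
- cup_floor (a point): Centre of the inner floor of the round spool cup in the chamber, 49 mm above the bench, at x 18, y 0 mm of the machine: inner diameter 47, outer 58, rim 5 mm above this floor. Free beside it: 55 mm along the machine's y, 9 to 33 mm along x.
- spool_mid (a point): Centre (half-way up) of the loose thread spool, upright on the bench behind the sealer (whose raised lever reaches 0.25 m up at its right end): 36 mm high, z along its axis, flanges of 40 mm diameter and 5 mm thick at both ends, thread body 24 mm; 25 to 60 g. Held with the fingertips 8 mm or more above its underside, it enters the cup clear of the rim.
- screwdriver: Bystander: loose small screwdriver, 24x167x26 mm, lying on the bench in front of the sealer; origin under its middle.
- marker: Bystander: loose black marker, 18x126x17 mm, lying at the right rear of the bench; origin under its middle.
- glue: Bystander: loose white glue bottle, 36 mm diameter, 96 mm high, standing behind the spool; origin under its middle.
There are look-alikes about, which are no part of the job. Several things look just like the part that bears spool_mid: the one meant starts farthest to the robot's right.

How it is judged:
By the outcome, as a careful person would: the job done as asked, in the order asked, and still so for the second after the job is handed in, with the robot touching nothing.
It also fails if it takes over 64 s, if anything falls off the work surface, if the arm or the gripper's body presses on something with over 40 N, if the wrist force passes 120 N, or if a joint passes its speed limit or range.

## Working session

There is one attempt and no reset: what is moved stays moved. The work goes in short steps, Python scripts to look and compute and a tool call to move; the robot and the scene stay as the last step left them, time stands still between calls to the robot, and variables do not carry over. Pictures are saved under pics/ and viewed, and the job is handed in when it is done.

Besides the shell and the picture viewer there is one more tool, called after "Emit:" by a JSON object that holds its "api" and its "payload". arm_command: Moves the arm, as the interface text tells. Its arguments: {"type":"object","properties":{"targets":{"type":"array"},"fingers":{"type":"number"},"squeeze":{"type":"number"}},"required":["targets"]}

```bash
ls; mkdir -p pics; python3 - <<'E'
from rig import r
import cv2,json
print(r.sense())
for n in ("side","top","wrist"):
    f=r.grab_frame(n); cv2.imwrite(f"pics/a_{n}.png",f["image"])
    print(n,{k:v for k,v in f.items() if k!="image"})
E
```

```text
pics
{'clock': 0.0, 'qpos': array([-1.14639963e+00,  3.53656491e-01,  1.63411810e+00,  8.08005634e-07,
        1.15516865e+00, -2.39437599e-03]), 'qvel': array([ 3.71274102e-04,  3.36839524e-04, -4.19637752e-05,  6.09131306e-04,
        5.47778412e-04,  4.22372734e-04]), 'joint_efforts': array([-7.11791381e-04, -6.05263138e+01, -3.42067194e+01, -2.36354573e-06,
        9.59174184e-03, -1.43004661e-05]), 'eef_pos': array([ 258.53540427, -568.51925269,  230.56331781]), 'tcp_rot': array([-3.14158868e+00,  1.35058156e-03, -1.14400558e+00]), 'contact_force': array([-0.69731548,  0.44790828,  0.54032918]), 'wrist_torque': array([0.00517732, 0.00380055, 0.01166313]), 'opening': 0.9951477916352331}
side {'fx': 468.4793468422351, 'fy': 468.4793468422351, 'cx': 256.1614874648152, 'cy': 194.36236226176612, 'k1': -0.11234526008289385, 'xyz': array([ 869.87600412, -390.03554368, 1037.64526521]), 'orientation': array([-2.56651301, -0.00856289,  0.48303269])}
top {'fx': 425.8738634695951, 'fy': 425.8738634695951, 'cx': 255.23635316458373, 'cy': 185.9587161401671, 'k1': -0.07741456619808912, 'xyz': array([ 472.14023381,  153.69511391, 1377.43489289]), 'orientation': array([-3.04376195, -0.01419757, -1.59617861])}
wrist {'fx': 268.1594909931925, 'fy': 268.1594909931925, 'cx': 253.71805501937885, 'cy': 190.15175435802252, 'k1': 0.0036458902935725857, 'xyz': array([ 329.87561673, -535.39330774,  374.44531102]), 'orientation': array([ 2.82996417e+00,  5.25537478e-04, -1.14417546e+00])}
```

View pics/a_side.png

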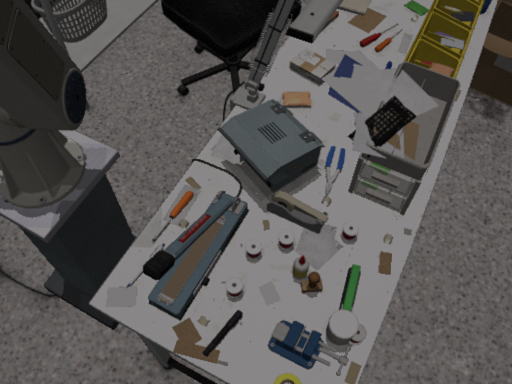

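View pics/a_top.png

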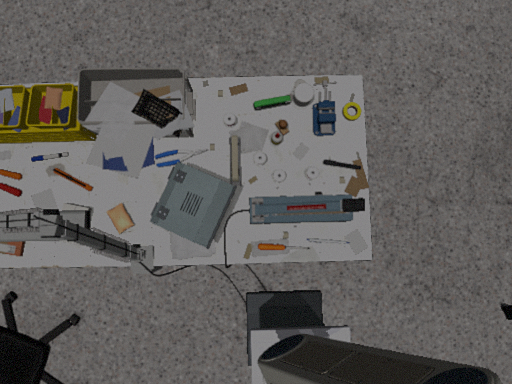

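View pics/a_wrist.png

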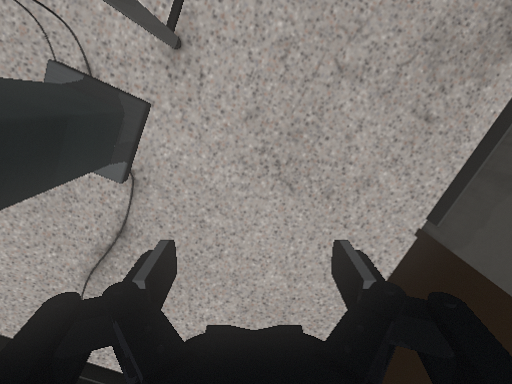

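```bash
cat > h.py <<'E'
import numpy as np, cv2
from scipy.spatial.transform import Rotation as R
def rot(o): return R.from_euler('xyz',o).as_matrix()
def ray(f,u,v):
    x=(u-f["cx"])/f["fx"]; y=(v-f["cy"])/f["fy"]
    rd=np.hypot(x,y); rr=rd
    for _ in range(20): rr=rd/(1+f["k1"]*rr*rr)
    s=rr/rd if rd>0 else 1
    return np.array(f["xyz"]), rot(f["orientation"])@np.array([x*s,y*s,1.])
def onz(f,u,v,z):
    o,d=ray(f,u,v); return o+d*(z-o[2])/d[2]
def tri(f,p,g,q):
    o1,d1=ray(f,*p);o2,d2=ray(g,*q)
    A=np.stack([d1,-d2],1); t=np.linalg.lstsq(A,o2-o1,rcond=None)[0]
    a=o1+d1*t[0];b=o2+d2*t[1]; return (a+b)/2,np.linalg.norm(a-b)
def proj(f,P):
    p=rot(f["orientation"]).T@(np.array(P,float)-f["xyz"]); x,y=p[0]/p[2],p[1]/p[2]; k=1+f["k1"]*(x*x+y*y)
    return f["cx"]+f["fx"]*x*k, f["cy"]+f["fy"]*y*k
E
python3 - <<'E'
from rig import r
import cv2,pickle,numpy as np
fr={}
for n in ("side","top"):
    f=r.grab_frame(n); fr[n]=f
pickle.dump(fr,open("fr0.pkl","wb"))
t=fr["top"]["image"]; s=fr["side"]["image"]
g=lambda im: np.clip(im.astype(float)*1.6,0,255).astype(np.uint8)
cv2.imwrite("pics/b_top.png",cv2.resize(g(t[155:275,140:250]),None,fx=5,fy=5,interpolation=cv2.INTER_CUBIC))
cv2.imwrite("pics/b_side.png",cv2.resize(g(s[90:210,210:340]),None,fx=5,fy=5,interpolation=cv2.INTER_CUBIC))
cv2.imwrite("pics/b_sp.png",np.hstack([cv2.resize(g(t[150:195,240:330]),None,fx=5,fy=5,interpolation=cv2.INTER_CUBIC)[:, :],cv2.resize(g(s[260:305,210:270]),None,fx=5,fy=5,interpolation=cv2.INTER_CUBIC)]))
E
```

```text
(no output)
```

View pics/b_top.png

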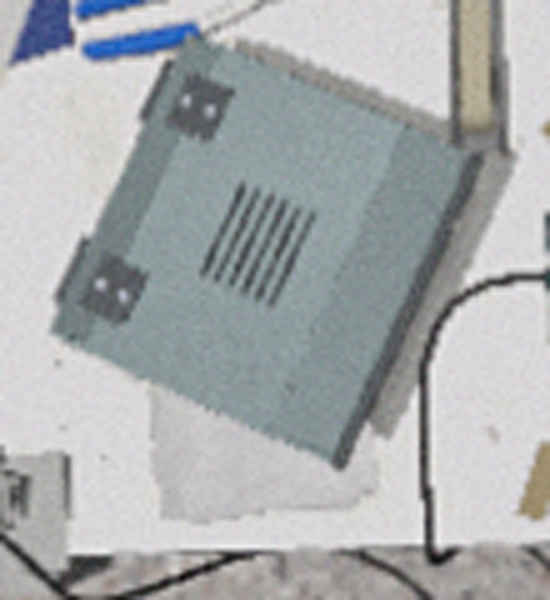

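View pics/b_side.png

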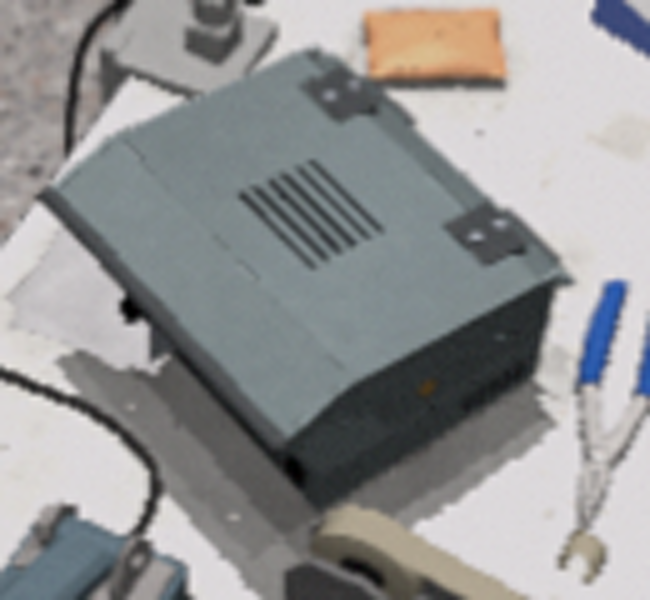

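View pics/b_sp.png

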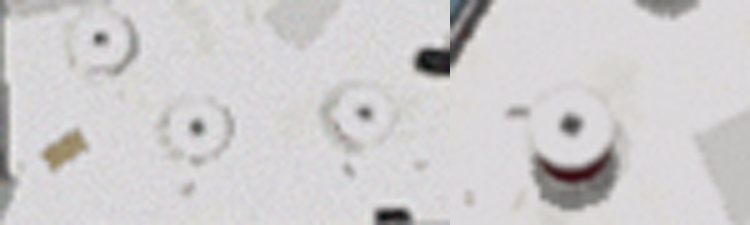

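```bash
python3 - <<'E'
import pickle;from h import *
fr=pickle.load(open("fr0.pkl","rb"));t,s=fr["top"],fr["side"]
T=lambda x,y:(140+x/5-.4,155+y/5-.4)
S=lambda x,y:(210+x/5-.4,90+y/5-.4)
R1,e1=tri(t,T(477,155),s,S(287,445));L1,e2=tri(t,T(340,464),s,S(43,192))
print(R1,e1,L1,e2,np.linalg.norm(R1-L1))
r1=onz(t,*T(477,155),114);l1=onz(t,*T(340,464),114);print("top",r1,l1,np.linalg.norm(r1-l1))
r2=onz(s,*S(287,445),114);l2=onz(s,*S(43,192),114);print("side",r2,l2,np.linalg.norm(r2-l2))
for a,b in((r1,l1),(r2,l2)):
    d=(b-a);print(np.degrees(np.arctan2(d[1],d[0]))-90,(a+b)/2)
# spool
print("spool top z36:",onz(t,240+364/5-.4,150+112/5-.4,36),onz(s,210+(571-450)/5-.4,260+124/5-.4,36))
#hood back corners
print("back", onz(t,*T(60,330),107),onz(t,*T(195,45),107))
E
```

```text
[599.68966876 193.90390068 115.48050493] 3.9310751278323615 [417.7073573  277.24512191 116.58217214] 0.4399663891921328 200.1612712562374
top [598.17647227 192.88028122 114.        ] [417.41672214 277.36963221 114.        ] 199.53079386136085
side [600.84240409 196.03155508 114.        ] [416.61687668 279.24742334 114.        ] 202.1482764675963
64.94802959167825 [507.79659721 235.12495672 114.        ]
65.69099663333563 [508.72964038 237.63948921 114.        ]
spool top z36: [643.58894423 -51.93161661  36.        ] [644.33340424 -51.00395644  36.        ]
back [500.08859752 443.80224661 107.        ] [669.56759085 361.70269937 107.        ]
```

```bash
python3 - <<'E'
import pickle;from h import *
fr=pickle.load(open("fr0.pkl","rb"));t,s=fr["top"]["image"],fr["side"]["image"]
g=lambda im: np.clip(im.astype(float)*1.6,0,255).astype(np.uint8)
a=cv2.resize(g(t[185:255,235:370]),None,fx=5,fy=5,interpolation=cv2.INTER_CUBIC)
b=cv2.resize(g(s[185:315,140:260]),None,fx=4.5,fy=4.5,interpolation=cv2.INTER_CUBIC)
cv2.imwrite("pics/c_t.png",a);cv2.imwrite("pics/c_s.png",b)
E
```

```text
(no output)
```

View pics/c_t.png

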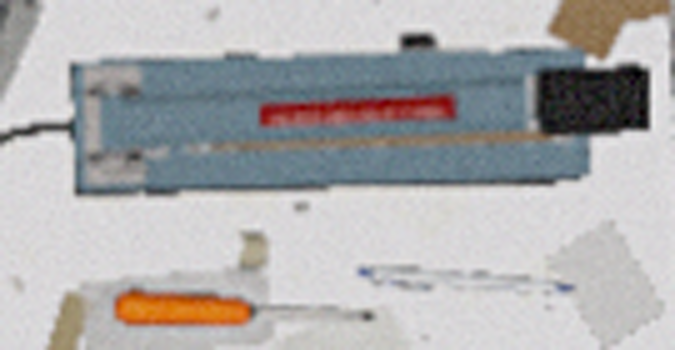

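View pics/c_s.png

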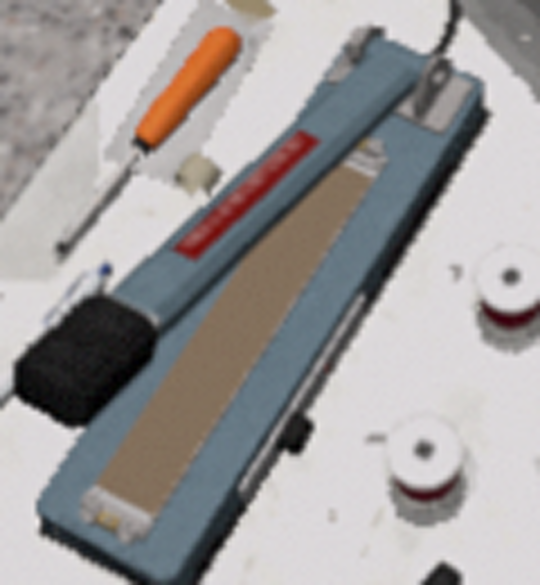

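```bash
python3 - <<'E'
import pickle;from h import *
fr=pickle.load(open("fr0.pkl","rb"));t,s=fr["top"],fr["side"]
T=lambda x,y:(235+x/5-.4,185+y/5-.4)
S=lambda x,y:(140+x/4.5-.4,185+y/4.5-.4)
print(tri(t,T(75,65),s,S(483,85)))
print("brackets",tri(t,T(125,88),s,S(438,65)))
print("frontleft",onz(t,*T(78,190),45))
print("lever tip",tri(t,T(648,68),s,S(60,425)), tri(t,T(540,70),s,S(155,340)))
# black thing under edge, several z
for z in (60,80,100): print(onz(s,210+130/5,90+308/5,z))
E
```

```text
(array([567.87978481, 150.94693648,  39.48070186]), np.float64(3.2011288243365312))
brackets (array([552.46647677, 122.91947699,  87.26496502]), np.float64(9.692861675566823))
frontleft [487.98160393 150.08334703  45.        ]
lever tip (array([ 543.22163158, -170.06982556,  204.99799037]), np.float64(5.463244575272015)) (array([ 547.05885972, -112.19530192,  183.55698986]), np.float64(0.04911599324346365))
[473.25245498 269.39102462  60.        ]
[481.36630902 255.90092567  80.        ]
[489.48016306 242.41082672 100.        ]
```

```bash
cat >> h.py <<'E'
YAW=np.radians(65.1)
MX=np.array([np.cos(YAW),np.sin(YAW),0]);MY=np.array([-np.sin(YAW),np.cos(YAW),0]);Z=np.array([0,0,1.])
EDGE=np.array([508.3,236.4,114.])
def W(x,y,z): return EDGE+x*MX+y*MY+z*Z   # relative to edge axis mid
def tilt(a): # fingers along MX tilted down a deg, camera above
    a=np.radians(a); f=np.cos(a)*MX-np.sin(a)*Z; x=-MY
    return np.stack([x,np.cross(f,x),f],1)
def M(Xw): # world -> machine rel. to edge axis
    d=np.array(Xw)-EDGE; return np.array([d@MX,d@MY,d[2]])
def rows(p0,R0,p1,R1,n,show=True):
    w=R.from_matrix(R0.T@R1).as_rotvec()/n
    out=[];p=p0.copy();Rr=R0.copy()
    for i in range(n):
        pn=p0+(p1-p0)*(i+1)/n
        out.append(list(np.round(Rr.T@(pn-p)/1000,4))+list(np.round(w,4)))
        p=p+Rr@np.array(out[-1][:3])*1000; Rr=Rr@R.from_rotvec(out[-1][3:]).as_matrix()
    if show: print(str([[float(x) for x in o] for o in out]))
    print("end",p.round(1),"err",np.round(p1-p,2), "rot err",np.degrees(R.from_matrix(Rr.T@R1).magnitude()).round(2))
    return out
def cur(r):
    s=r.sense(); return np.array(s["eef_pos"]),rot(s["tcp_rot"]),s
E
python3 - <<'E'
from rig import r
from h import *
p,Rm,s=cur(r)
R0=R.from_euler('xyz',[np.pi,0,-1.144]).as_matrix()
Rd=R.from_euler('xyz',[np.pi,0,YAW-np.pi/2]).as_matrix()
pa=np.array([258.7,-568.9,231.3])
A=pa+[0,0,130]
a=rows(pa,R0,A,R0,4)
B=np.array([400,-50,400.]); rows(A,R0,B,Rd,15)
C=W(-110,62,60); print(C); rows(B,Rd,C,tilt(55),14)
E
```

```text
[[0.0, 0.0, -0.0325, 0.0, 0.0, 0.0], [0.0, 0.0, -0.0325, 0.0, 0.0, 0.0], [0.0, 0.0, -0.0325, 0.0, 0.0, 0.0], [0.0, 0.0, -0.0325, 0.0, 0.0, 0.0]]
end [ 258.7 -568.9  361.3] err [0. 0. 0.] rot err 0.0
[[-0.0276, -0.0229, -0.0026, 0.0, 0.0, -0.0473], [-0.0265, -0.0242, -0.0026, 0.0, 0.0, -0.0473], [-0.0253, -0.0254, -0.0025, 0.0, 0.0, -0.0473], [-0.0241, -0.0265, -0.0026, 0.0, 0.0, -0.0473], [-0.0227, -0.0277, -0.0026, 0.0, 0.0, -0.0473], [-0.0215, -0.0287, -0.0026, 0.0, 0.0, -0.0473], [-0.0201, -0.0297, -0.0026, 0.0, 0.0, -0.0473], [-0.0186, -0.0307, -0.0025, 0.0, 0.0, -0.0473], [-0.0172, -0.0314, -0.0026, 0.0, 0.0, -0.0473], [-0.0157, -0.0323, -0.0026, 0.0, 0.0, -0.0473], [-0.0141, -0.0329, -0.0026, 0.0, 0.0, -0.0473], [-0.0126, -0.0336, -0.0026, 0.0, 0.0, -0.0473], [-0.0109, -0.0341, -0.0025, 0.0, 0.0, -0.0473], [-0.0094, -0.0347, -0.0026, 0.0, 0.0, -0.0473], [-0.0076, -0.035, -0.0026, 0.0, 0.0, -0.0473]]
end [400. -50. 400.] err [-0.04 -0.01 -0.  ] rot err 0.0
[405.74933164 162.72937886 174.        ]
[[-0.006, -0.014, 0.0161, 0.0436, 0.0, 0.0], [-0.0061, -0.0132, 0.0168, 0.0436, 0.0, 0.0], [-0.006, -0.0125, 0.0173, 0.0436, 0.0, 0.0], [-0.006, -0.0117, 0.0178, 0.0436, 0.0, 0.0], [-0.006, -0.011, 0.0183, 0.0436, 0.0, 0.0], [-0.0061, -0.0101, 0.0188, 0.0436, 0.0, 0.0], [-0.006, -0.0093, 0.0192, 0.0436, 0.0, 0.0], [-0.006, -0.0085, 0.0196, 0.0436, 0.0, 0.0], [-0.006, -0.0076, 0.0199, 0.0436, 0.0, 0.0], [-0.0061, -0.0067, 0.0203, 0.0436, 0.0, 0.0], [-0.006, -0.0058, 0.0205, 0.0436, 0.0, 0.0], [-0.006, -0.0049, 0.0208, 0.0436, 0.0, 0.0], [-0.006, -0.0041, 0.0209, 0.0436, 0.0, 0.0], [-0.0061, -0.0031, 0.0211, 0.0436, 0.0, 0.0]]
end [405.7 162.8 174. ] err [ 0.04 -0.02 -0.04] rot err 0.03
```

Emit:
{"api": "arm_command", "payload": {"targets": [[0, 0, -0.0325, 0, 0, 0], [0, 0, -0.0325, 0, 0, 0], [0, 0, -0.0325, 0, 0, 0], [0, 0, -0.0325, 0, 0, 0], [-0.0276, -0.0229, -0.0026, 0, 0, -0.0473], [-0.0265, -0.0242, -0.0026, 0, 0, -0.0473], [-0.0253, -0.0254, -0.0026, 0, 0, -0.0473], [-0.0241, -0.0265, -0.0026, 0, 0, -0.0473], [-0.0227, -0.0277, -0.0026, 0, 0, -0.0473], [-0.0215, -0.0287, -0.0026, 0, 0, -0.0473], [-0.02, -0.0297, -0.0026, 0, 0, -0.0473], [-0.0186, -0.0307, -0.0026, 0, 0, -0.0473], [-0.0172, -0.0314, -0.0026, 0, 0, -0.0473], [-0.0157, -0.0323, -0.0026, 0, 0, -0.0473], [-0.0141, -0.0329, -0.0026, 0, 0, -0.0473], [-0.0126, -0.0336, -0.0026, 0, 0, -0.0473], [-0.011, -0.0341, -0.0026, 0, 0, -0.0473], [-0.0094, -0.0347, -0.0026, 0, 0, -0.0473], [-0.0076, -0.035, -0.0026, 0, 0, -0.0473]], "fingers": 0.0}}

```text
clock: 1.83
eef_pos: [399.9, -48.3, 400.6]
tcp_rot: [-3.141, -0.001, -0.432]
contact_force: [0.4, -0.7, 0.5]
opening: 0.0
```

Emit:
{"api": "arm_command", "payload": {"targets": [[-0.006, -0.014, 0.016, 0.0436, 0, 0], [-0.006, -0.0132, 0.0168, 0.0436, 0, 0], [-0.006, -0.0125, 0.0173, 0.0436, 0, 0], [-0.006, -0.0117, 0.0178, 0.0436, 0, 0], [-0.006, -0.011, 0.0183, 0.0436, 0, 0], [-0.006, -0.0101, 0.0188, 0.0436, 0, 0], [-0.006, -0.0093, 0.0192, 0.0436, 0, 0], [-0.006, -0.0085, 0.0196, 0.0436, 0, 0], [-0.006, -0.0076, 0.02, 0.0436, 0, 0], [-0.006, -0.0067, 0.0203, 0.0436, 0, 0], [-0.006, -0.0058, 0.0205, 0.0436, 0, 0], [-0.006, -0.005, 0.0208, 0.0436, 0, 0], [-0.006, -0.004, 0.021, 0.0436, 0, 0], [-0.006, -0.003, 0.021, 0.0436, 0, 0], [0, 0, 0, 0, 0, 0]]}}

```text
clock: 3.08
eef_pos: [403.4, 163.4, 171.4]
tcp_rot: [-2.532, 0.005, -0.434]
contact_force: [-1.3, -0.8, -0.5]
opening: 0.001
```

```bash
python3 - <<'E'
from rig import r
from h import *
p,Rm,s=cur(r); print(p,M(p),s["qpos"].round(3),Rm.round(3).tolist(),s["contact_force"])
f=r.grab_frame("wrist");cv2.imwrite("pics/d_w.png",cv2.resize(np.clip(f["image"]*1.6,0,255).astype(np.uint8),(768,576)))
E
```

```text
[403.36399059 163.43310282 171.38604045] [-110.3660054    64.45990232   57.38604045] [-0.052  0.067  2.349  0.943  0.72  -0.347] [[0.907, -0.348, 0.237], [-0.421, -0.742, 0.522], [-0.005, -0.573, -0.82]] [-1.26438365 -0.79311484 -0.48109405]
```

View pics/d_w.png

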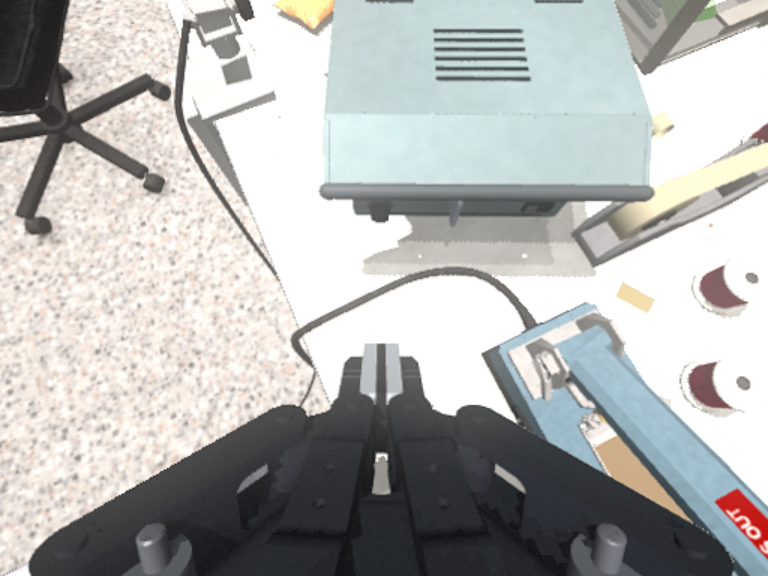

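```bash
python3 - <<'E'
from rig import r
from h import *
import pickle
f=r.grab_frame("wrist"); pickle.dump(f,open("w1.pkl","wb"))
im=np.clip(f["image"]*1.8,0,255).astype(np.uint8)
cv2.imwrite("pics/d_w2.png",cv2.resize(im[110:170,205:445],None,fx=3.3,fy=6,interpolation=cv2.INTER_CUBIC))
S=pickle.load(open("fr0.pkl","rb"))["side"]
def onplane(f,u,v,x): # plane x const in machine rel
    o,d=ray(f,u,v); t=(x-(o-EDGE)@MX)/(d@MX); return M(o+d*t)
k=2/3
for n,(u,v) in dict(edgeL=(322,191),edgeR=(653,193)).items(): print(n,M(onz(f,u*k,v*k,114)))
for x in (1,11,21): print("tab bottom",x,onplane(f,456*k,224*k,x), "top",onplane(f,460*k,202*k,x))
q,e=tri(f,(379*k,212*k),S,(210+130/5,90+308/5));print("knob",q,e,M(q))
E
```

```text
edgeL [  1.87435202 100.5080003    0.        ]
edgeR [-1.72024603e-02 -1.04063287e+02  0.00000000e+00]
tab bottom 1 [  1.           9.3686332  -45.37004907] top [  1.          12.51627416 -12.6584607 ]
tab bottom 11 [ 11.           5.15981139 -66.24322705] top [ 11.           8.55322966 -30.97741917]
tab bottom 21 [ 21.           0.95098959 -87.11640503] top [ 21.           4.59018516 -49.29637763]
knob [461.19181905 290.80214381  30.03099767] 2.0766465583213947 [ 29.51090763  65.63444442 -83.96900233]
```

View pics/d_w2.png

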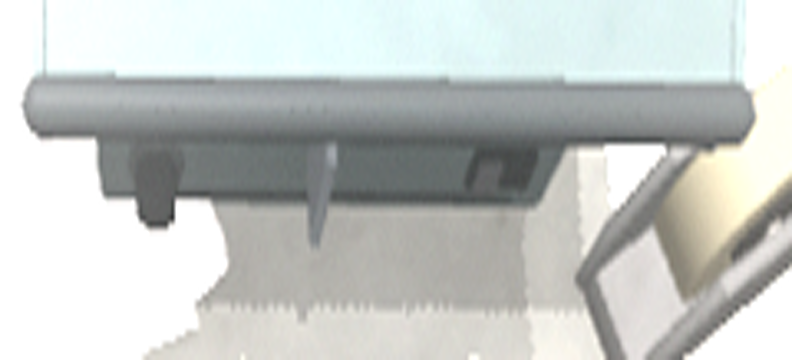

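```bash
cat > st.py <<'E'
from rig import r
from h import *
import sys
p,Rm,s=cur(r)
if len(sys.argv)>=4:
    tgt=W(*[float(v) for v in sys.argv[1:4]]); d=Rm.T@(tgt-p)
    n=int(sys.argv[4]) if len(sys.argv)>4 else 1
    print("tool shift mm total",d.round(1),"per row m",(d/n/1000).round(4))
f=s["contact_force"]
print("M",M(p).round(1),"F mach",np.round([f@MX,f@MY,f[2]],1),"q",s["qpos"].round(2),"t",round(s["clock"],2),"a",np.degrees(np.arcsin(-Rm[2,2])).round(1),"x.my",Rm[:,0]@MY)
E
python3 st.py -55 46 -46 6; python3 - <<'E'
from h import *
print(tilt(55).T@(60*MX)/10, tilt(55).T@MX, tilt(55).T@MY,tilt(55).T@Z)
E
```

```text
tool shift mm total [ 16.3  15.  118.6] per row m [0.0027 0.0025 0.0198]
M [-110.5   62.    59.9] F mach [ 0.2 -0.4  0.7] q [-0.05  0.06  2.34  0.93  0.72 -0.34] t 3.18 a 55.1 x.my -0.999997465487381
[-2.30920150e-16 -4.91491227e+00  3.44145862e+00] [ 2.07252030e-17 -8.19152044e-01  5.73576436e-01] [-1.00000000e+00 -6.96891556e-17 -2.23469409e-17] [ 0.         -0.57357644 -0.81915204]
```

Emit:
{"api": "arm_command", "payload": {"targets": [[0.0027, 0.0025, 0.0198, 0, 0, 0], [0.0027, 0.0025, 0.0198, 0, 0, 0], [0.0027, 0.0025, 0.0198, 0, 0, 0], [0.0027, 0.0025, 0.0198, 0, 0, 0], [0.0027, 0.0025, 0.0198, 0, 0, 0], [0.0027, 0.0025, 0.0198, 0, 0, 0], [0, -0.0082, 0.0057, 0, 0, 0], [0, -0.0082, 0.0057, 0, 0, 0], [0, -0.0082, 0.0057, 0, 0, 0], [0, -0.0082, 0.0057, 0, 0, 0], [0, -0.0041, 0.0029, 0, 0, 0], [0, -0.0041, 0.0029, 0, 0, 0], [0, 0, 0, 0, 0, 0], [0, 0, 0, 0, 0, 0], [0, 0, 0, 0, 0, 0]]}}

```text
clock: 4.43
eef_pos: [465.0, 251.5, 68.5]
tcp_rot: [-2.531, 0.0, -0.435]
contact_force: [-0.8, -0.3, -0.0]
opening: 0.001
```

```bash
python3 st.py 8 46 -46; python3 - <<'E'
from rig import r
from h import *
f=r.grab_frame("wrist");cv2.imwrite("pics/e_w.png",cv2.resize(np.clip(f["image"]*1.6,0,255).astype(np.uint8),(768,576)))
f=r.grab_frame("side");cv2.imwrite("pics/e_s.png",cv2.resize(np.clip(f["image"][70:220,160:360]*1.6,0,255).astype(np.uint8),(800,600)))
E
```

```text
tool shift mm total [ -0.4 -10.    7.6] per row m [-0.0004 -0.01    0.0076]
M [ -4.5  45.6 -45.5] F mach [-0.6  0.6 -0. ] q [ 0.19  0.4   2.28  1.42  0.49 -0.69] t 4.43 a 55.0 x.my -0.9999999946718356
```

View pics/e_w.png

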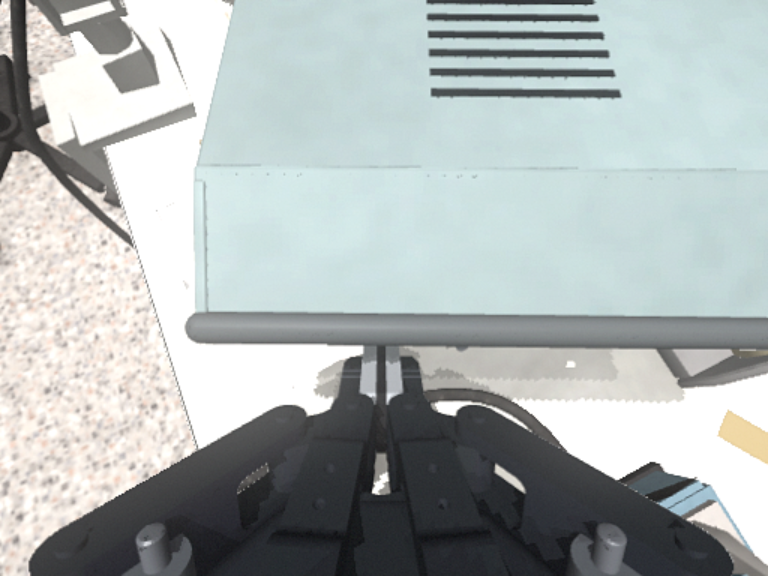

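View pics/e_s.png

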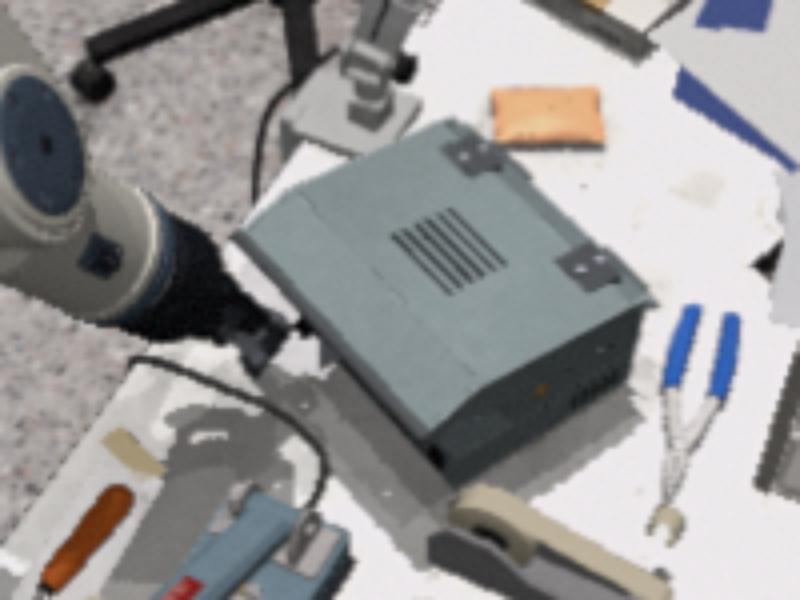

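Emit:
{"api": "arm_command", "payload": {"targets": [[0, -0.0025, 0.0018, 0, 0, 0], [0, -0.0025, 0.0018, 0, 0, 0], [0, -0.0025, 0.0018, 0, 0, 0], [0, -0.0017, 0.0012, 0, 0, 0], [0, 0, 0, 0, 0, 0], [0, 0, 0, 0, 0, 0]]}}

```text
clock: 5.03
eef_pos: [470.0, 262.1, 68.2]
tcp_rot: [-2.531, -0.0, -0.434]
contact_force: [0.4, -0.2, 0.0]
opening: 0.002
```

```bash
python3 st.py
```

```text
M [  7.2  45.5 -45.8] F mach [-0.  -0.4  0. ] q [ 0.21  0.41  2.26  1.43  0.48 -0.67] t 5.03 a 55.0 x.my -0.9999998775307389
```

Emit:
{"api": "arm_command", "payload": {"targets": [[0.004, 0, 0, 0, 0, 0], [0.004, 0, 0, 0, 0, 0], [0.004, 0, 0, 0, 0, 0], [0.003, 0, 0, 0, 0, 0], [0.0015, 0, 0, 0, 0, 0], [0.0015, 0, 0, 0, 0, 0], [0, 0, 0, 0, 0, 0]]}}

```text
clock: 5.62
eef_pos: [486.2, 254.4, 68.2]
tcp_rot: [-2.531, 0.001, -0.434]
contact_force: [-0.8, 1.3, 1.3]
opening: -0.001
```

```bash
python3 st.py
```

```text
M [  7.   27.6 -45.8] F mach [0.9 1.3 1.3] q [ 0.18  0.42  2.24  1.38  0.5  -0.64] t 5.62 a 55.0 x.my -0.9999995567236315
```

Emit:
{"api": "arm_command", "payload": {"targets": [[0.0015, 0, 0, 0, 0, 0], [0.0015, 0, 0, 0, 0, 0], [0, 0, 0, 0, 0, 0]]}}

```text
clock: 5.87
eef_pos: [489.0, 253.1, 68.2]
tcp_rot: [-2.531, 0.0, -0.434]
contact_force: [-3.1, 0.8, 1.4]
opening: 0.002
```

```bash
python3 st.py
```

```text
M [  7.   24.5 -45.8] F mach [-0.6  3.2  1.4] q [ 0.18  0.42  2.23  1.37  0.5  -0.63] t 5.87 a 55.0 x.my -0.9999998738315095
```

Emit:
{"api": "arm_command", "payload": {"targets": [[0.001, 0, 0, 0, 0, 0], [0.001, 0, 0, 0, 0, 0], [0, 0, 0, 0, 0, 0]]}}

```text
clock: 6.12
eef_pos: [490.9, 252.2, 68.2]
tcp_rot: [-2.531, 0.0, -0.434]
contact_force: [-3.1, 0.8, 1.0]
opening: -0.003
```

```bash
python3 st.py
```

```text
M [  7.   22.4 -45.8] F mach [-0.6  3.1  1. ] q [ 0.18  0.42  2.23  1.36  0.5  -0.63] t 6.12 a 55.0 x.my -0.9999999748118032
```

Emit:
{"api": "arm_command", "payload": {"targets": [[0.0015, 0, 0, 0, 0, 0], [0.0015, 0, 0, 0, 0, 0], [0, 0, 0, 0, 0, 0]]}}

```text
clock: 6.37
eef_pos: [493.9, 251.0, 68.3]
tcp_rot: [-2.531, 0.0, -0.434]
contact_force: [-2.4, 2.7, -0.5]
opening: -0.003
```

```bash
python3 st.py
```

```text
M [  7.2  19.3 -45.7] F mach [ 1.4  3.3 -0.5] q [ 0.17  0.42  2.22  1.36  0.5  -0.63] t 6.37 a 55.0 x.my -0.9999999702589321
```

Emit:
{"api": "arm_command", "payload": {"targets": [[0.0015, 0, 0, 0, 0, 0], [0.0015, 0, 0, 0, 0, 0], [0.001, 0, 0, 0, 0, 0], [0, 0, 0, 0, 0, 0]]}}

```text
clock: 6.7
eef_pos: [497.4, 249.3, 68.2]
tcp_rot: [-2.531, 0.0, -0.434]
contact_force: [-3.2, 3.3, -1.1]
opening: 0.003
```

```bash
python3 st.py
```

```text
M [  7.1  15.3 -45.8] F mach [ 1.7  4.3 -1.1] q [ 0.17  0.43  2.21  1.35  0.51 -0.62] t 6.7 a 55.0 x.my -0.9999999669124968
```

Emit:
{"api": "arm_command", "payload": {"targets": [[0.0015, 0, 0, 0, 0, 0], [0.0015, 0, 0, 0, 0, 0], [0.001, 0, 0, 0, 0, 0], [0, 0, 0, 0, 0, 0]]}}

```text
clock: 7.03
eef_pos: [500.8, 247.6, 68.2]
tcp_rot: [-2.531, 0.0, -0.434]
contact_force: [-4.1, 3.2, -0.0]
opening: -0.001
```

```bash
python3 st.py;  python3 - <<'E'
from rig import r
from h import *
f=r.grab_frame("wrist");cv2.imwrite("pics/f_w.png",cv2.resize(np.clip(f["image"]*1.6,0,255).astype(np.uint8),(768,576)))
E
```

```text
M [  7.   11.5 -45.8] F mach [ 1.2  5.1 -0. ] q [ 0.16  0.43  2.21  1.34  0.51 -0.61] t 7.03 a 55.0 x.my -0.9999999069959987
```

View pics/f_w.png

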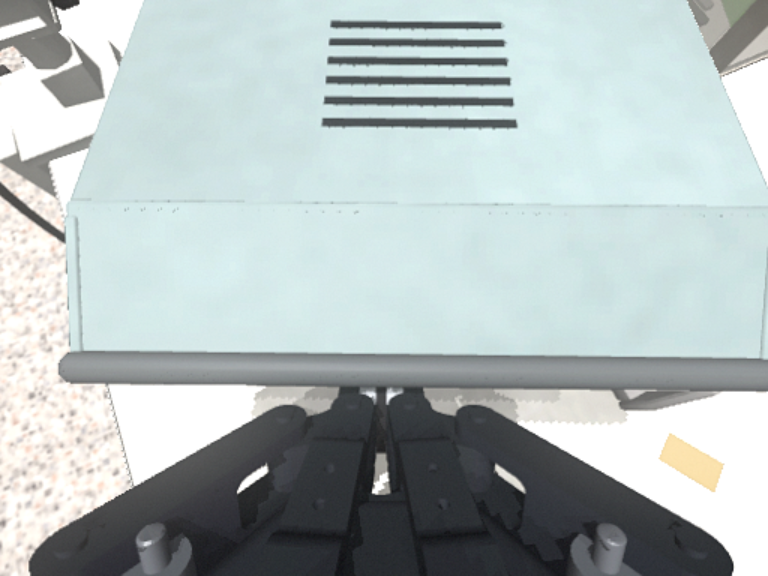

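Emit:
{"api": "arm_command", "payload": {"targets": [[0.0008, -0.0016, 0.0012, 0, 0, 0], [0.0007, -0.0016, 0.0011, 0, 0, 0], [0, 0, 0, 0, 0, 0]]}}

```text
clock: 7.33
eef_pos: [503.5, 249.5, 67.4]
tcp_rot: [-2.534, -0.0, -0.436]
contact_force: [-5.5, -3.8, 0.7]
opening: -0.002
```

```bash
python3 st.py
```

```text
M [  9.8   9.9 -46.6] F mach [-5.8  3.4  0.7] q [ 0.17  0.43  2.2   1.33  0.51 -0.6 ] t 7.33 a 55.2 x.my -0.9999995014471176
```

Emit:
{"api": "arm_command", "payload": {"targets": [[0, -0.0008, 0.0006, 0, 0, 0], [0, -0.0008, 0.0006, 0, 0, 0], [0, 0, 0, 0, 0, 0]]}}

```text
clock: 7.58
eef_pos: [503.4, 250.6, 66.7]
tcp_rot: [-2.535, 0.0, -0.436]
contact_force: [-7.6, -9.2, -0.4]
opening: -0.001
```

```bash
python3 st.py
```

```text
M [ 10.8  10.4 -47.3] F mach [-11.6   3.1  -0.4] q [ 0.17  0.44  2.2   1.33  0.5  -0.6 ] t 7.58 a 55.3 x.my -0.9999990849341824
```

Emit:
{"api": "arm_command", "payload": {"targets": [[0.0007, -0.0006, -0.0008, 0, 0, 0], [0.0007, -0.0012, -0.0016, 0, 0, 0], [0, -0.0012, -0.0016, 0, 0, 0], [0, 0, 0, 0, 0, 0]]}}

```text
clock: 7.92
eef_pos: [504.3, 250.9, 71.7]
tcp_rot: [-2.535, 0.002, -0.435]
contact_force: [-7.8, -3.3, -3.5]
opening: 0.002
```

```bash
python3 st.py
```

```text
M [ 11.4   9.7 -42.3] F mach [-6.3  5.7 -3.5] q [ 0.17  0.43  2.2   1.31  0.51 -0.57] t 7.92 a 55.2 x.my -0.9999988135392025
```

Emit:
{"api": "arm_command", "payload": {"targets": [[0.0003, -0.001, -0.0014, 0, 0, 0], [0.0003, -0.001, -0.0014, 0, 0, 0], [0, -0.001, -0.0014, 0, 0, 0], [0, 0, 0, 0, 0, 0]]}}

```text
clock: 8.25
eef_pos: [504.9, 250.8, 77.0]
tcp_rot: [-2.534, 0.001, -0.434]
contact_force: [-7.6, -2.8, -5.2]
opening: -0.001
```

```bash
python3 st.py
```

```text
M [ 11.7   9.1 -37. ] F mach [-5.8  5.7 -5.2] q [ 0.17  0.41  2.19  1.28  0.51 -0.55] t 8.25 a 55.2 x.my -0.9999988599868324
```

Emit:
{"api": "arm_command", "payload": {"targets": [[0.0003, -0.001, -0.0014, 0, 0, 0], [0, -0.001, -0.0014, 0, 0, 0], [0, 0, 0, 0, 0, 0]]}}

```text
clock: 8.5
eef_pos: [505.2, 250.8, 80.4]
tcp_rot: [-2.534, 0.002, -0.434]
contact_force: [-7.8, -2.2, -3.4]
opening: -0.002
```

```bash
python3 st.py
```

```text
M [ 11.7   8.9 -33.6] F mach [-5.3  6.2 -3.4] q [ 0.17  0.41  2.19  1.27  0.52 -0.53] t 8.5 a 55.2 x.my -0.9999987680779818
```

Emit:
{"api": "arm_command", "payload": {"targets": [[0.0003, -0.0015, -0.002, 0, 0, 0], [0, -0.0015, -0.002, 0, 0, 0], [0, -0.0015, -0.002, 0, 0, 0], [0, 0, 0, 0, 0, 0]]}}

```text
clock: 8.83
eef_pos: [505.9, 250.8, 88.3]
tcp_rot: [-2.534, 0.001, -0.435]
contact_force: [-8.9, -4.3, -0.6]
opening: 0.002
```

```bash
python3 st.py
```

```text
M [ 12.1   8.3 -25.7] F mach [-7.7  6.3 -0.6] q [ 0.17  0.39  2.19  1.24  0.52 -0.49] t 8.83 a 55.2 x.my -0.9999994369492592
```

Emit:
{"api": "arm_command", "payload": {"targets": [[0, -0.0015, -0.002, 0, 0, 0], [0, -0.0015, -0.002, 0, 0, 0], [0, -0.0015, -0.002, 0, 0, 0], [0, 0, 0, 0, 0, 0]]}}

```text
clock: 9.17
eef_pos: [506.5, 251.2, 96.1]
tcp_rot: [-2.533, 0.001, -0.435]
contact_force: [-6.9, -4.2, -0.0]
opening: 0.003
```

```bash
python3 st.py;  python3 - <<'E'
from rig import r
from h import *
f=r.grab_frame("side");cv2.imwrite("pics/g_s.png",cv2.resize(np.clip(f["image"][70:220,160:360]*1.6,0,255).astype(np.uint8),(800,600)))
E
```

```text
M [ 12.7   7.9 -17.9] F mach [-6.7  4.5 -0. ] q [ 0.17  0.37  2.19  1.21  0.53 -0.46] t 9.17 a 55.1 x.my -0.9999997808884937
```

View pics/g_s.png

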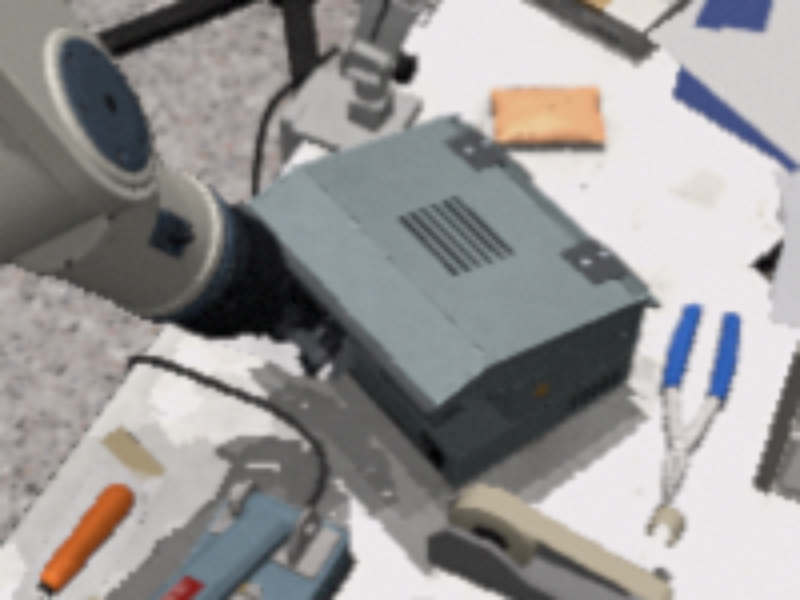

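```bash
cat > arc.py <<'E'
from rig import r
from h import *
def pose(ph,off=(39.7,-18.1)):
    a=max(55,np.degrees(ph)*0.93); T=tilt(a); f=T[:,2]; n=-T[:,1]
    B=W(190.7-192*np.cos(ph),0,192*np.sin(ph)-22.3)
    return B+off[0]*f+off[1]*n, T
def run(phs,y,off=(39.7,-18.1),R0=None,p0=None):
    p,Rm,s=cur(r)
    if p0 is not None:p,Rm=p0,R0
    out=[]
    for ph in phs:
        P,T=pose(ph,off);P=P+y*MY
        d=Rm.T@(P-p)/1000; w=R.from_matrix(Rm.T@T).as_rotvec()
        row=[round(float(v),4) for v in d]+[round(float(v),3) for v in w]
        out.append(row); p=p+Rm@np.array(row[:3])*1000; Rm=Rm@R.from_rotvec(row[3:]).as_matrix()
    print(out); print("end",p,M(p)); return p,Rm
E
python3 - <<'E'
from arc import *
p,Rm,s=cur(r); print(M(p)); P,T=pose(.25);print(M(P))
run(np.linspace(.25,.95,19)[1:],8)
E
```

```text
[ 12.6569737    7.84785822 -17.94526069]
[ 1.26131476e+01 -3.31363795e-14 -1.77005095e+01]
[[-0.0002, -0.0058, -0.005, 0.002, 0.0, -0.0], [0.0, -0.006, -0.0045, 0.0, 0.0, -0.0], [0.0, -0.0061, -0.0043, 0.0, 0.0, -0.0], [0.0, -0.0063, -0.0041, 0.0, 0.0, -0.0], [0.0, -0.0064, -0.0038, 0.0, 0.0, -0.0], [0.0, -0.0065, -0.0035, 0.0, 0.0, -0.0], [0.0, -0.0067, -0.0033, 0.0, 0.0, -0.0], [0.0, -0.0069, -0.0031, 0.0, 0.0, -0.0], [0.0, -0.0069, -0.0027, 0.0, 0.0, -0.0], [0.0, -0.007, -0.0025, 0.0, 0.0, -0.0], [0.0, -0.0072, -0.0022, 0.0, 0.0, -0.0], [0.0, -0.0072, -0.002, 0.0, 0.0, -0.0], [-0.0, -0.0073, -0.0016, 0.0, 0.0, -0.0], [-0.0, -0.0073, -0.0014, 0.0, 0.0, -0.0], [-0.0, -0.0074, -0.0011, 0.0, 0.0, -0.0], [-0.0, -0.0074, -0.0008, 0.0, 0.0, -0.0], [-0.0, -0.0075, -0.0005, 0.0, 0.0, -0.0], [-0.0, -0.0074, -0.0002, 0.0, 0.0, -0.0]]
end [537.67997861 318.64512984 204.92820609] [86.96997592  7.9792114  90.92820609]
```

Emit:
{"api": "arm_command", "payload": {"targets": [[0, -0.0058, -0.005, 0, 0, 0], [0, -0.006, -0.0045, 0, 0, 0], [0, -0.0061, -0.0043, 0, 0, 0], [0, -0.0063, -0.0041, 0, 0, 0], [0, -0.0064, -0.0038, 0, 0, 0], [0, -0.0065, -0.0035, 0, 0, 0], [0, -0.0067, -0.0033, 0, 0, 0], [0, -0.0069, -0.003, 0, 0, 0], [0, 0, 0, 0, 0, 0]]}}

```text
clock: 9.97
eef_pos: [518.9, 272.6, 152.8]
tcp_rot: [-2.531, -0.003, -0.437]
contact_force: [-0.9, -3.8, -0.1]
opening: -0.002
```

```bash
python3 st.py;  python3 - <<'E'
from rig import r
from h import *
f=r.grab_frame("wrist");cv2.imwrite("pics/h_w.png",cv2.resize(np.clip(f["image"]*1.6,0,255).astype(np.uint8),(768,576)))
f=r.grab_frame("side");cv2.imwrite("pics/h_s.png",cv2.resize(np.clip(f["image"][70:220,160:360]*1.6,0,255).astype(np.uint8),(800,600)))
E
```

```text
M [37.3  5.7 38.8] F mach [-3.9 -0.8 -0.1] q [ 0.21  0.28  2.13  1.    0.57 -0.18] t 9.97 a 55.0 x.my -0.9999931753239185
```

View pics/h_s.png

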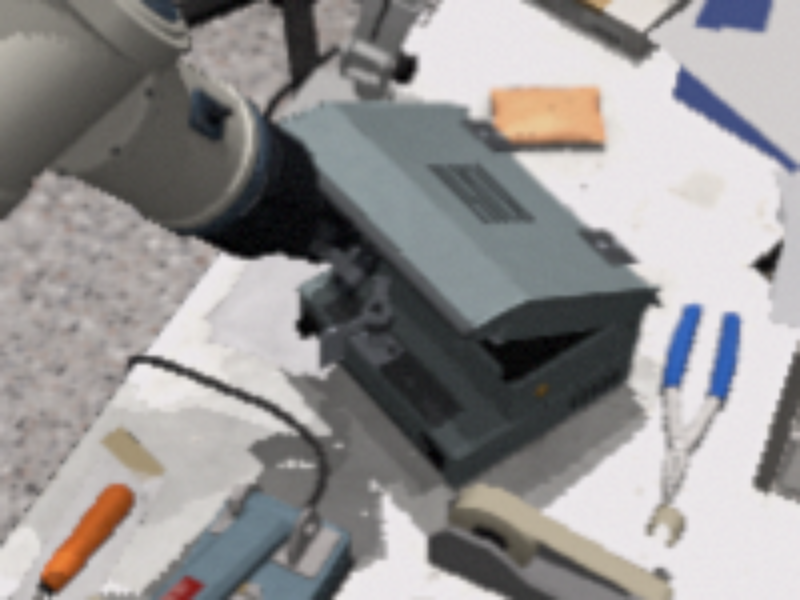

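View pics/h_w.png

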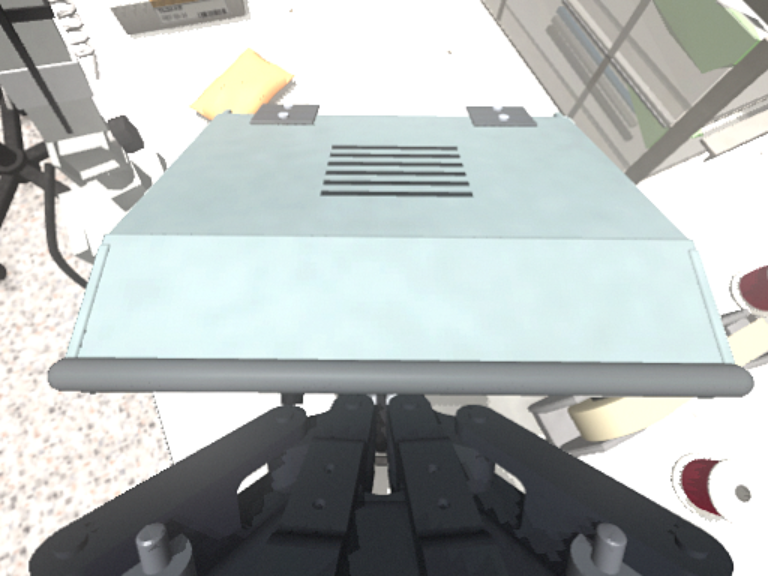

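```bash
python3 - <<'E'
from arc import *
p,Rm,s=cur(r); print(M(p),M(pose(.561)[0]))
p1,R1=run(np.linspace(.561,1.29,20)[1:],6)
run(np.linspace(1.29,1.75,15)[1:],6,R0=R1,p0=p1)
E
```

```text
[37.18292996  5.96836429 38.16484206] [ 3.60734203e+01 -9.79861495e-15  3.69483023e+01]
[[-0.0, -0.0052, -0.0024, 0.0, -0.003, 0.0], [-0.0, -0.007, -0.0024, 0.0, 0.0, 0.0], [-0.0, -0.007, -0.0022, 0.0, 0.0, 0.0], [-0.0, -0.0071, -0.002, 0.0, 0.0, 0.0], [-0.0, -0.0072, -0.0016, 0.0, 0.0, 0.0], [-0.0, -0.0072, -0.0014, 0.0, 0.0, 0.0], [-0.0, -0.0073, -0.0011, 0.0, 0.0, 0.0], [-0.0, -0.0073, -0.0008, 0.0, 0.0, 0.0], [-0.0, -0.0074, -0.0005, 0.0, 0.0, 0.0], [-0.0, -0.0073, -0.0003, 0.0, 0.0, 0.0], [-0.0, -0.0074, 0.0, 0.0, 0.0, 0.0], [-0.0, -0.0074, 0.0003, 0.0, 0.0, 0.0], [-0.0, -0.0063, 0.0002, -0.026, 0.0, 0.0], [-0.0, -0.0059, -0.0, -0.035, 0.0, 0.0], [-0.0, -0.006, 0.0, -0.036, 0.0, 0.0], [-0.0, -0.0059, 0.0001, -0.036, 0.0, 0.0], [-0.0, -0.0059, 0.0, -0.035, 0.0, 0.0], [-0.0, -0.0059, 0.0001, -0.036, 0.0, 0.0], [-0.0, -0.0059, 0.0001, -0.036, 0.0, 0.0]]
end [559.70128305 361.33102243 232.64474382] [134.95971711   5.97720852 118.64474382]
[[-0.0, -0.0051, 0.0001, -0.03, 0.0, 0.0], [-0.0, -0.0051, 0.0002, -0.031, 0.0, 0.0], [-0.0, -0.005, 0.0001, -0.03, 0.0, 0.0], [-0.0, -0.0051, 0.0001, -0.031, 0.0, 0.0], [-0.0, -0.0051, 0.0002, -0.031, 0.0, 0.0], [-0.0, -0.005, 0.0002, -0.03, 0.0, 0.0], [-0.0, -0.0051, 0.0001, -0.031, 0.0, 0.0], [-0.0, -0.005, 0.0002, -0.03, 0.0, 0.0], [-0.0, -0.0051, 0.0003, -0.031, 0.0, 0.0], [-0.0, -0.0051, 0.0002, -0.03, 0.0, 0.0], [-0.0, -0.005, 0.0002, -0.031, 0.0, 0.0], [-0.0, -0.0051, 0.0003, -0.03, 0.0, 0.0], [-0.0, -0.005, 0.0003, -0.031, 0.0, 0.0], [-0.0, -0.005, 0.0003, -0.031, 0.0, 0.0]]
end [589.00084513 424.45808274 241.97850593] [204.55490425   5.9799693  127.97850593]
```

Emit:
{"api": "arm_command", "payload": {"targets": [[0, -0.0052, -0.0024, 0, 0, 0], [0, -0.007, -0.0024, 0, 0, 0], [0, -0.007, -0.0022, 0, 0, 0], [0, -0.0071, -0.002, 0, 0, 0], [0, -0.0072, -0.0016, 0, 0, 0], [0, -0.0072, -0.0014, 0, 0, 0], [0, -0.0073, -0.0011, 0, 0, 0], [0, -0.0073, -0.0008, 0, 0, 0], [0, -0.0074, -0.0005, 0, 0, 0], [0, -0.0073, -0.0003, 0, 0, 0], [0, -0.0074, 0, 0, 0, 0], [0, -0.0074, 0.0003, 0, 0, 0], [0, -0.0063, 0.0002, -0.026, 0, 0], [0, -0.006, 0, -0.035, 0, 0], [0, -0.006, 0, -0.036, 0, 0], [0, -0.006, 0, -0.036, 0, 0], [0, -0.006, 0, -0.035, 0, 0], [0, -0.006, 0, -0.036, 0, 0], [0, -0.006, 0, -0.036, 0, 0]]}}

```text
clock: 11.65
eef_pos: [558.9, 362.7, 233.0]
tcp_rot: [-2.773, -0.0, -0.435]
contact_force: [-1.4, -1.2, -0.2]
opening: -0.001
```

```bash
python3 st.py;  python3 - <<'E'
from rig import r
from h import *
f=r.grab_frame("side");cv2.imwrite("pics/i_s.png",cv2.resize(np.clip(f["image"][20:220,140:360]*1.6,0,255).astype(np.uint8),(660,600)))
E
```

```text
M [135.9   7.3 119. ] F mach [-1.6  0.8 -0.2] q [0.46 0.28 1.78 0.32 0.81 0.7 ] t 11.65 a 68.9 x.my -0.9999997821597139
```

View pics/i_s.png

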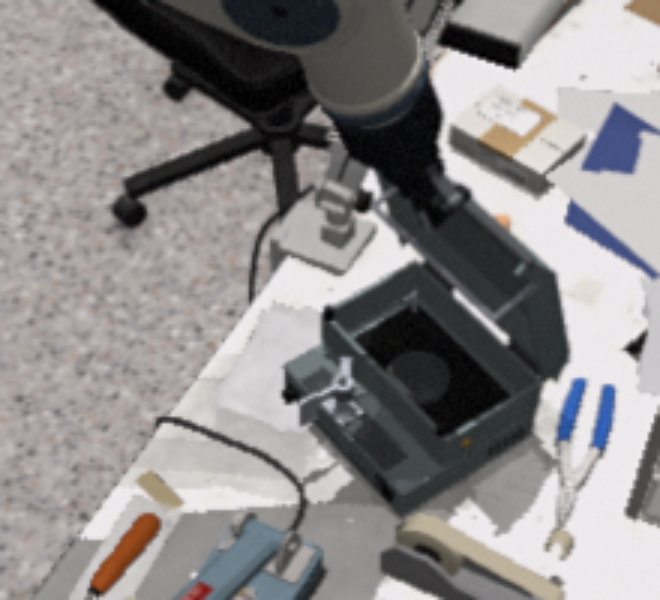

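Hood is near 70° and following; the tab, lever and cup are now visible. Continue to the back.

Emit:
{"api": "arm_command", "payload": {"targets": [[0, -0.0051, 0, -0.03, 0, 0], [0, -0.0051, 0.0002, -0.031, 0, 0], [0, -0.005, 0, -0.03, 0, 0], [0, -0.0051, 0, -0.031, 0, 0], [0, -0.0051, 0.0002, -0.031, 0, 0], [0, -0.005, 0.0002, -0.03, 0, 0], [0, -0.0051, 0, -0.031, 0, 0], [0, -0.005, 0.0002, -0.03, 0, 0], [0, -0.0051, 0.0003, -0.031, 0, 0], [0, -0.0051, 0.0002, -0.03, 0, 0], [0, -0.005, 0.0002, -0.031, 0, 0], [0, -0.005, 0.0003, -0.03, 0, 0], [0, -0.005, 0.0003, -0.031, 0, 0], [0, -0.005, 0.0003, -0.031, 0, 0], [0, 0, 0, 0, 0, 0], [0, 0, 0, 0, 0, 0]]}}

```text
clock: 13.03
eef_pos: [587.7, 425.8, 241.6]
tcp_rot: [3.085, 0.001, -0.434]
contact_force: [-0.9, -0.3, -0.6]
opening: -0.003
```

```bash
python3 st.py;  python3 - <<'E'
from rig import r
from h import *
f=r.grab_frame("side");cv2.imwrite("pics/j_s.png",cv2.resize(np.clip(f["image"][20:220,140:360]*1.6,0,255).astype(np.uint8),(660,600)))
E
```

```text
M [205.3   7.8 127.6] F mach [-0.6  0.7 -0.6] q [ 0.64  0.53  1.34 -0.03  1.32  1.08] t 13.03 a 86.8 x.my -0.9999991527843464
```

View pics/j_s.png

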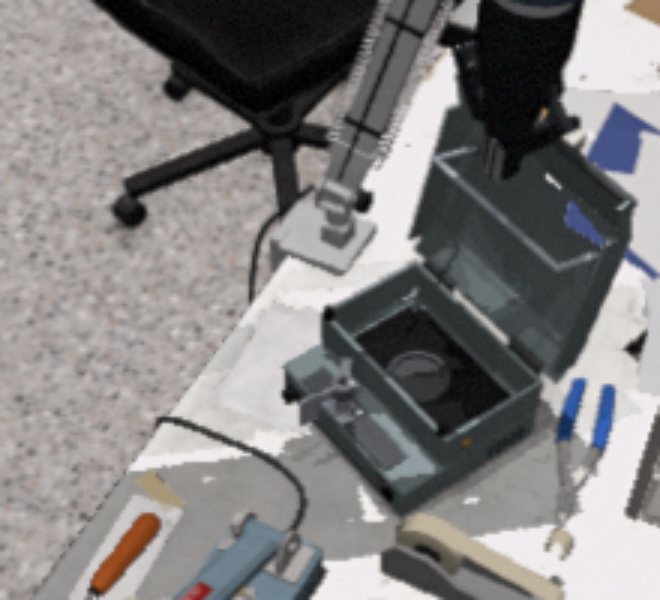

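Emit:
{"api": "arm_command", "payload": {"targets": [[0, 0.01, 0, 0, 0, 0], [0, 0.02, 0, -0.028, 0, 0], [0, 0.02, 0, -0.028, 0, 0], [0, 0.02, -0.02, 0, 0, 0], [0, 0.01, -0.035, 0, 0, 0], [0, 0.01, -0.035, 0, 0, 0], [0, 0, 0, 0, 0, 0]], "fingers": 0.06}}

```text
clock: 13.67
eef_pos: [555.5, 351.6, 348.2]
tcp_rot: [3.035, -0.006, -0.436]
contact_force: [0.6, 1.4, 1.8]
opening: 0.702
```

```bash
python3 st.py;  python3 - <<'E'
from rig import r
from h import *
import pickle
fr={n:r.grab_frame(n) for n in("side","top","wrist")}; pickle.dump(fr,open("fr1.pkl","wb"))
g=lambda i:np.clip(i*1.6,0,255).astype(np.uint8)
cv2.imwrite("pics/k_s.png",cv2.resize(g(fr["side"]["image"][20:220,140:360]),(660,600)))
cv2.imwrite("pics/k_w.png",g(fr["wrist"]["image"]))
cv2.imwrite("pics/k_t.png",cv2.resize(g(fr["top"]["image"][60:260,130:390]),(780,600)))
E
```

```text
M [124.4   5.7 234.2] F mach [1.5 0.  1.8] q [ 0.59  0.37  1.35 -0.06  1.51  1.04] t 13.67 a 83.9 x.my -0.9999825781317213
```

View pics/k_s.png

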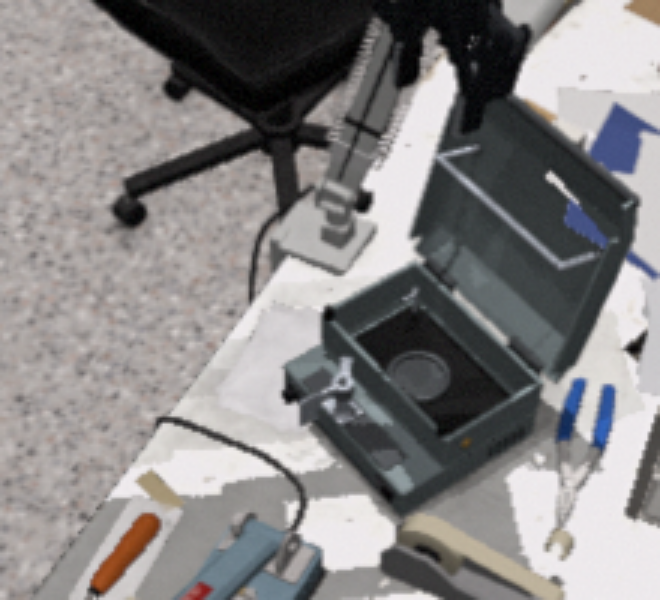

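View pics/k_w.png

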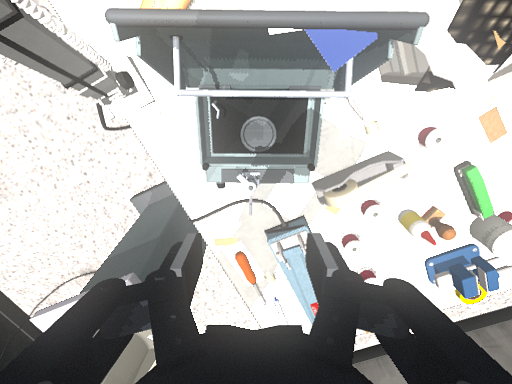

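View pics/k_t.png

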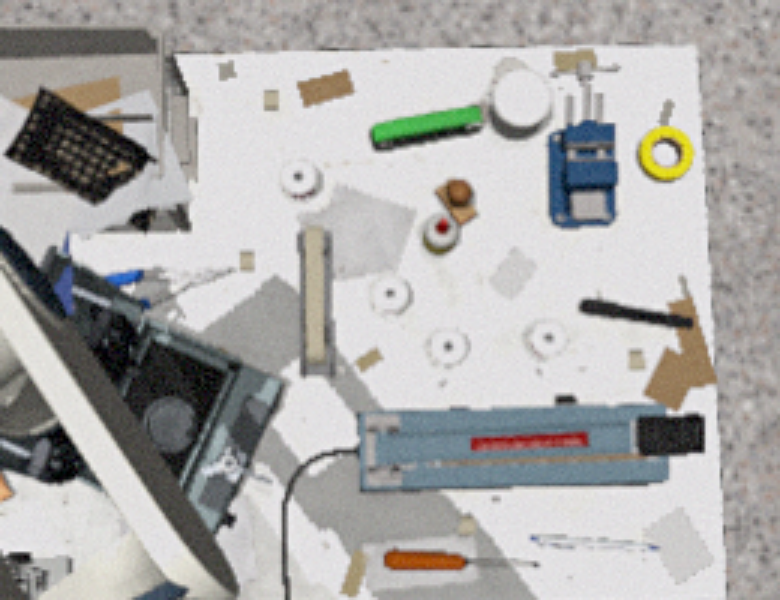

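```bash
python3 - <<'E'
from rig import r
from h import *
import pickle
fr=pickle.load(open("fr1.pkl","rb"));S,T,Wr=fr["side"],fr["top"],fr["wrist"]
cs=(140+418/3,20+378/3); ct=(130+171/3,60+426/3); cw=(259,133)
for n,(f,q) in dict(s=(S,cs),t=(T,ct),w=(Wr,cw)).items(): print(n,onz(f,*q,51).round(1))
print("exp",W(123.7,0,-65))
# hood edge ends in wrist & side
for a,b in (((108,15),(140+437/3,20+155/3)),):pass
L,e=tri(S,(140+636/3,20+200/3),Wr,(425,19));print("edge R end",L,e,M(L))
p,Rm,s=cur(r)
Rd=R.from_euler('xyz',[np.pi,0,YAW-np.pi/2]).as_matrix()
A=np.array([620,60,320.]);B=np.array([644,-51.5,200])
rows(p,Rm,A,Rd,9); rows(A,Rd,B,Rd,5)
E
```

```text
s [563.3 347.1  51. ]
t [556.7 345.5  51. ]
w [563.3 350.1  51. ]
exp [560.38213011 348.60134457  49.        ]
edge R end [704.53221766 417.55691781 275.89321561] 1.0418645001244233 [ 246.93808932 -101.71770821  161.89321561]
[[0.0203, 0.0259, 0.0052, 0.0126, -0.0001, -0.0001], [0.0204, 0.0259, 0.0049, 0.0126, -0.0001, -0.0001], [0.0203, 0.026, 0.0046, 0.0126, -0.0001, -0.0001], [0.0203, 0.026, 0.0043, 0.0126, -0.0001, -0.0001], [0.0203, 0.0261, 0.0039, 0.0126, -0.0001, -0.0001], [0.0203, 0.0262, 0.0036, 0.0126, -0.0001, -0.0001], [0.0203, 0.0262, 0.0032, 0.0126, -0.0001, -0.0001], [0.0204, 0.0262, 0.003, 0.0126, -0.0001, -0.0001], [0.0203, 0.0263, 0.0025, 0.0126, -0.0001, -0.0001]]
end [620.  60. 320.] err [-0.03  0.02 -0.04] rot err 0.03
[[0.0137, 0.0182, 0.024, 0.0, 0.0, 0.0], [0.0138, 0.0182, 0.024, 0.0, 0.0, 0.0], [0.0137, 0.0182, 0.024, 0.0, 0.0, 0.0], [0.0138, 0.0182, 0.024, 0.0, 0.0, 0.0], [0.0137, 0.0182, 0.024, 0.0, 0.0, 0.0]]
end [644.  -51.5 200. ] err [ 0.   -0.03  0.  ] rot err 0.0
```

Emit:
{"api": "arm_command", "payload": {"targets": [[0.0203, 0.026, 0.005, 0.0126, 0, 0], [0.0203, 0.026, 0.005, 0.0126, 0, 0], [0.0203, 0.026, 0.0045, 0.0126, 0, 0], [0.0203, 0.026, 0.0043, 0.0126, 0, 0], [0.0203, 0.026, 0.004, 0.0126, 0, 0], [0.0203, 0.026, 0.0036, 0.0126, 0, 0], [0.0203, 0.026, 0.0032, 0.0126, 0, 0], [0.0203, 0.026, 0.003, 0.0126, 0, 0], [0.0203, 0.026, 0.0025, 0.0126, 0, 0], [0.0137, 0.0182, 0.024, 0, 0, 0], [0.0137, 0.0182, 0.024, 0, 0, 0], [0.0137, 0.0182, 0.024, 0, 0, 0], [0.0137, 0.0182, 0.024, 0, 0, 0], [0.0137, 0.0182, 0.024, 0, 0, 0], [0, 0, 0, 0, 0, 0], [0, 0, 0, 0, 0, 0]]}}

```text
clock: 15.15
eef_pos: [642.3, -50.2, 196.3]
tcp_rot: [3.139, 0.006, -0.437]
contact_force: [0.5, -0.6, 0.5]
opening: 0.7
```

```bash
python3 - <<'E'
from rig import r
from h import *
import pickle
p,Rm,s=cur(r);print(p,s["tcp_rot"],s["contact_force"],s["clock"],s["qpos"].round(2))
fr={n:r.grab_frame(n) for n in("side","wrist")}; pickle.dump(fr,open("fr2.pkl","wb"))
g=lambda i:np.clip(i*1.6,0,255).astype(np.uint8)
cv2.imwrite("pics/l_w.png",cv2.resize(g(fr["wrist"]["image"]),(768,576)))
cv2.imwrite("pics/l_s.png",cv2.resize(g(fr["side"]["image"][20:320,140:360]),(440,600)))
E
```

```text
[642.26458417 -50.17127405 196.32690506] [ 3.13911549  0.00582489 -0.43658296] [ 0.54586756 -0.6314757   0.5185559 ] 15.15 [-0.08  0.42  1.62 -0.    1.11  0.36]
```

View pics/l_w.png

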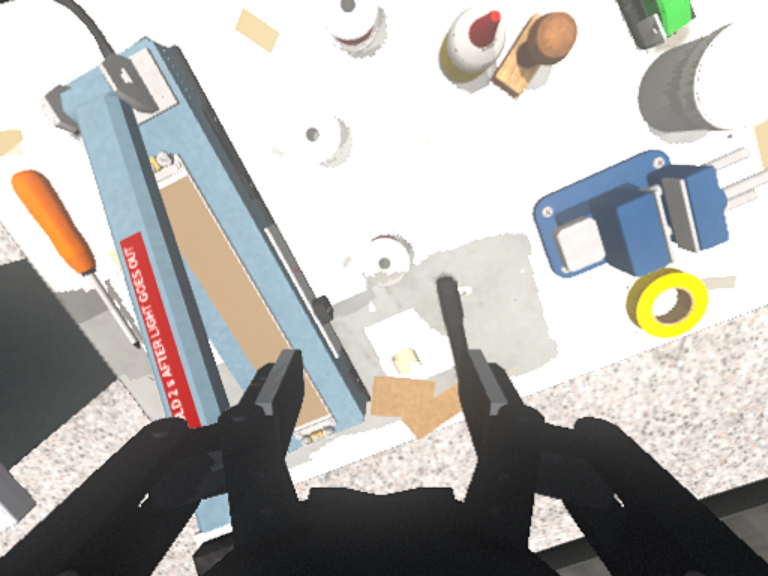

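View pics/l_s.png

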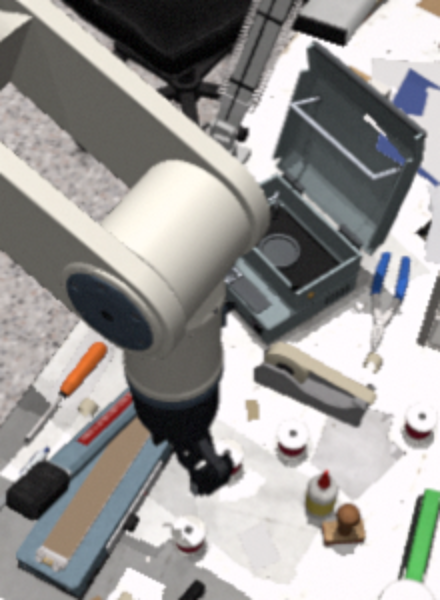

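```bash
python3 - <<'E'
from h import *
import pickle
fr=pickle.load(open("fr2.pkl","rb"));f=fr["wrist"];k=2/3
print("spool",onz(f,385*k,262*k,36),"knob z30",onz(f,322*k,307*k,30),"sealer edge",onz(f,340*k,350*k,30))
im=f["image"]; c=im[150:200,225:290]
cv2.imwrite("pics/m.png",cv2.resize(np.clip(c*1.1,0,255).astype(np.uint8),None,fx=8,fy=8,interpolation=cv2.INTER_CUBIC))
g=cv2.cvtColor(im,cv2.COLOR_BGR2GRAY); y,x=np.where(g[165:190,240:275]<90); print("dark hole centroid",x.mean()+240,y.mean()+165,len(x))
print(onz(f,x.mean()+240,y.mean()+165,36))
E
```

```text
spool [645.41442416 -50.91539258  36.        ] knob z30 [581.26602115 -65.30568279  30.        ] sealer edge [ 576.99767264 -106.94404367   30.        ]
dark hole centroid 253.5 174.0 2
[642.37724038 -48.61119388  36.        ]
```

View pics/m.png

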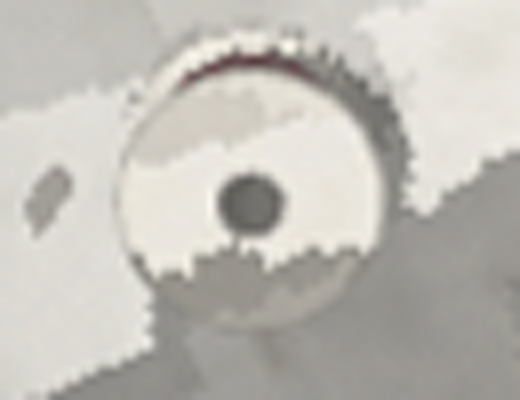

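```bash
cat > to.py <<'E'
from rig import r
from h import *
import sys
x,y,z=map(float,sys.argv[1:4]);n=int(sys.argv[4])
p,Rm,s=cur(r);Rd=R.from_euler('xyz',[np.pi,0,YAW-np.pi/2]).as_matrix()
print("pos",p.round(1),"rot",s["tcp_rot"].round(4),"F",s["contact_force"].round(1),"op",s["opening"].round(3),"t",s["clock"])
d=Rm.T@(np.array([x,y,z])-p); w=R.from_matrix(Rm.T@Rd).as_rotvec()
print("shift",d.round(1),"per row",(d/n/1000).round(4),"turn",w.round(4))
E
python3 to.py 644.6 -51.2 11 10
```

```text
Traceback (most recent call last):
  File "to.py", line 6, in <module>
    print("pos",p.round(1),"rot",s["tcp_rot"].round(4),"F",s["contact_force"].round(1),"op",s["opening"].round(3),"t",s["clock"])
                                                                                            ^^^^^^^^^^^^^^^^^^
AttributeError: 'float' object has no attribute 'round'
```

```bash
sed -i 's/s\["opening"\].round(3)/round(s["opening"],3)/' to.py; python3 to.py 644.6 -51.2 11 10
```

```text
pos [644.1 -48.8 199.2] rot [ 3.1412e+00  1.1000e-03 -4.3470e-01] F [0.  0.5 0.2] op 0.699 t 15.25
shift [  1.7   1.9 188.2] per row [0.0002 0.0002 0.0188] turn [ 0.0004  0.0011 -0.0001]
```

Emit:
{"api": "arm_command", "payload": {"targets": [[0.0017, 0.0019, 0, 0, 0, 0], [0, 0, 0.025, 0, 0, 0], [0, 0, 0.03, 0, 0, 0], [0, 0, 0.03, 0, 0, 0], [0, 0, 0.03, 0, 0, 0], [0, 0, 0.025, 0, 0, 0], [0, 0, 0.02, 0, 0, 0], [0, 0, 0.015, 0, 0, 0], [0, 0, 0.008, 0, 0, 0], [0, 0, 0.005, 0, 0, 0], [0, 0, 0, 0, 0, 0], [0, 0, 0, 0, 0, 0]]}}

```text
clock: 16.25
eef_pos: [646.2, -51.4, 12.5]
tcp_rot: [-3.141, -0.001, -0.434]
contact_force: [0.0, -0.9, 0.7]
opening: 0.701
```

```bash
python3 to.py 644.6 -51.2 11 1; python3 - <<'E'
from rig import r
from h import *
f=r.grab_frame("wrist");cv2.imwrite("pics/n_w.png",np.clip(f["image"]*1.4,0,255).astype(np.uint8))
E
```

```text
pos [646.2 -51.4  12.5] rot [-3.1413e+00 -1.4000e-03 -4.3410e-01] F [ 0.  -0.9  0.7] op 0.701 t 16.25
shift [-1.5  0.5  1.5] per row [-0.0015  0.0005  0.0015] turn [-0.0003 -0.0014  0.0005]
```

View pics/n_w.png

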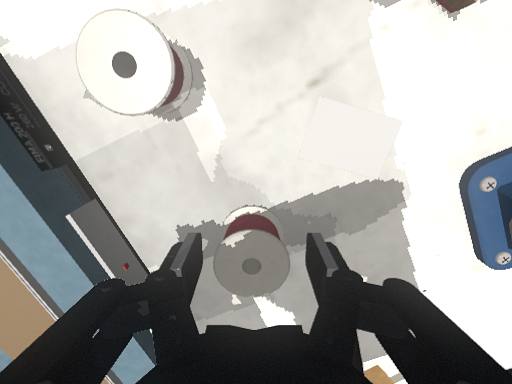

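Emit:
{"api": "arm_command", "payload": {"targets": [[-0.001, 0, 0.001, 0, 0, 0], [0, 0, 0, 0, 0, 0], [0, 0, 0, 0, 0, 0], [0, 0, 0, 0, 0, 0], [0, 0, 0, 0, 0, 0], [0, 0, 0, 0, 0, 0], [0, 0, 0, 0, 0, 0], [0, 0, 0, 0, 0, 0]], "fingers": 0.03, "squeeze": 30}}

```text
clock: 16.97
eef_pos: [645.0, -51.2, 11.6]
tcp_rot: [-3.141, -0.001, -0.435]
contact_force: [-1.8, 0.3, 5.7]
opening: 0.419
```

```bash
python3 to.py 644.6 -51.2 11 1; python3 - <<'E'
from rig import r
from h import *
f=r.grab_frame("wrist");cv2.imwrite("pics/o_w.png",np.clip(f["image"]*1.4,0,255).astype(np.uint8))
E
```

```text
pos [645.  -51.2  11.6] rot [-3.1413e+00 -1.0000e-03 -4.3470e-01] F [-1.8  0.3  5.7] op 0.419 t 16.9667
shift [-0.3  0.2  0.6] per row [-0.0003  0.0002  0.0006] turn [-0.0003 -0.001  -0.0002]
```

View pics/o_w.png

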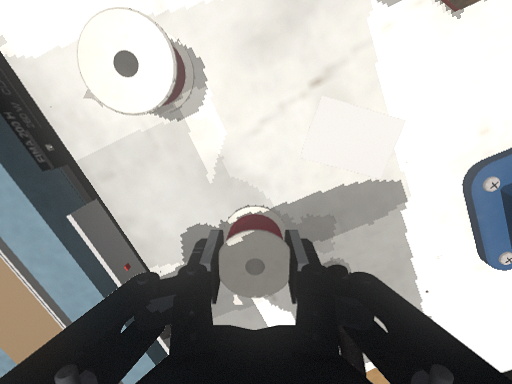

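Emit:
{"api": "arm_command", "payload": {"targets": [[0, 0, 0, 0, 0, 0], [0, 0, 0, 0, 0, 0], [0, 0, -0.005, 0, 0, 0], [0, 0, -0.01, 0, 0, 0], [0, 0, -0.015, 0, 0, 0], [0, 0, 0, 0, 0, 0]]}}

```text
clock: 17.52
eef_pos: [646.4, -51.4, 43.6]
tcp_rot: [-3.14, -0.004, -0.435]
contact_force: [0.7, -0.1, 0.0]
opening: 0.418
```

```bash
python3 to.py 644.6 -51.2 200 1; python3 - <<'E'
from rig import r
from h import *
f=r.grab_frame("wrist");cv2.imwrite("pics/p_w.png",np.clip(f["image"]*1.4,0,255).astype(np.uint8))
f=r.grab_frame("side");cv2.imwrite("pics/p_s.png",cv2.resize(np.clip(f["image"][220:320,190:300]*1.6,0,255).astype(np.uint8),None,fx=5,fy=5,interpolation=cv2.INTER_CUBIC))
E
```

```text
pos [646.4 -51.4  43.6] rot [-3.1403 -0.0041 -0.4346] F [ 0.7 -0.1  0. ] op 0.418 t 17.5167
shift [  -1.1    0.4 -156.4] per row [-0.0011  0.0004 -0.1564] turn [-0.0013 -0.0041  0.    ]
```

View pics/p_w.png

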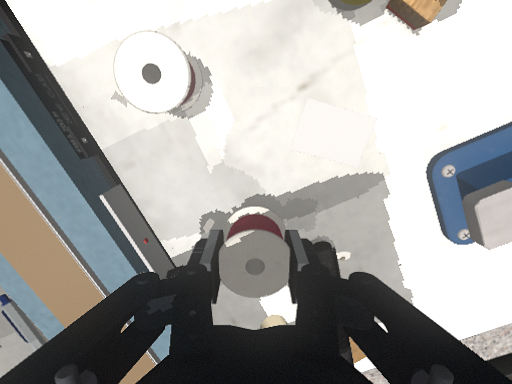

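View pics/p_s.png

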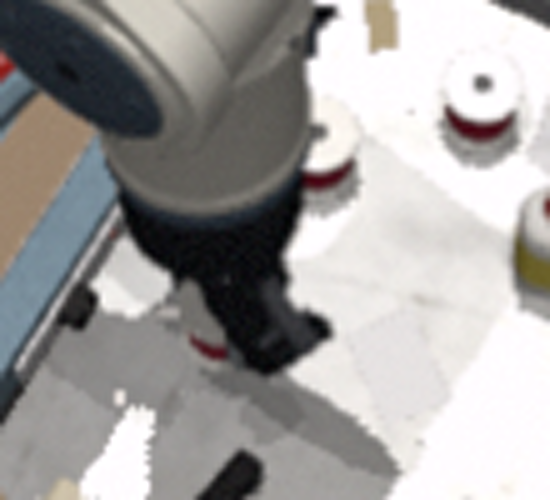

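```bash
python3 - <<'E'
from rig import r
from h import *
p,Rm,s=cur(r); print(p)
f=r.grab_frame("wrist"); im=f["image"]
g=cv2.cvtColor(im,cv2.COLOR_BGR2GRAY); sub=g[255:278,245:268]; print(sub.min())
m=sub<(sub.min()+25); y,x=np.where(m); c=(x.mean()+245,y.mean()+255); print(c,onz(f,*c,p[2]-11.6+36))
Rd=R.from_euler('xyz',[np.pi,0,YAW-np.pi/2]).as_matrix();Rf=R.from_euler('xyz',[np.pi,0,YAW+np.pi/2]).as_matrix()
A=p+[0,0,206]
B=np.array([558,330,250.])
N=27
# rotate with constant turn
out=[];q=A.copy();Rr=Rd.copy()
for i in range(N):
    pn=A+(B-A)*(i+1)/N; row=list((Rr.T@(pn-q)/1000).round(3)); out.append([float(v) for v in row]+[0,0,-round(np.pi/N,4)])
    q=q+Rr@np.array(row)*1000; Rr=Rr@R.from_rotvec([0,0,-round(np.pi/N,4)]).as_matrix()
print(out);print(q)
E
```

```text
[645.23974491 -51.27684042  41.4335653 ]
68
(np.float64(254.63728813559322), np.float64(266.2813559322034)) [644.84640253 -51.69021903  65.8335653 ]
[[-0.009, -0.011, -0.0, 0, 0, -0.1164], [-0.007, -0.013, -0.0, 0, 0, -0.1164], [-0.006, -0.013, -0.0, 0, 0, -0.1164], [-0.005, -0.014, -0.0, 0, 0, -0.1164], [-0.003, -0.014, -0.0, 0, 0, -0.1164], [-0.001, -0.014, -0.001, 0, 0, -0.1164], [0.001, -0.015, 0.0, 0, 0, -0.1164], [0.002, -0.014, 0.0, 0, 0, -0.1164], [0.004, -0.014, 0.0, 0, 0, -0.1164], [0.006, -0.014, 0.0, 0, 0, -0.1164], [0.007, -0.012, -0.0, 0, 0, -0.1164], [0.008, -0.012, -0.0, 0, 0, -0.1164], [0.01, -0.011, -0.0, 0, 0, -0.1164], [0.011, -0.009, -0.0, 0, 0, -0.1164], [0.012, -0.009, -0.0, 0, 0, -0.1164], [0.012, -0.006, -0.001, 0, 0, -0.1164], [0.014, -0.006, 0.0, 0, 0, -0.1164], [0.014, -0.003, 0.0, 0, 0, -0.1164], [0.014, -0.002, 0.0, 0, 0, -0.1164], [0.015, -0.0, 0.0, 0, 0, -0.1164], [0.014, 0.001, 0.0, 0, 0, -0.1164], [0.014, 0.003, -0.0, 0, 0, -0.1164], [0.014, 0.005, -0.0, 0, 0, -0.1164], [0.013, 0.006, -0.0, 0, 0, -0.1164], [0.012, 0.008, -0.0, 0, 0, -0.1164], [0.012, 0.009, -0.0, 0, 0, -0.1164], [0.01, 0.01, -0.001, 0, 0, -0.1164]]
[557.62953326 329.7399949  250.4335653 ]
```

Emit:
{"api": "arm_command", "payload": {"targets": [[0, 0, -0.02, 0, 0, 0], [0, 0, -0.04, 0, 0, 0], [0, 0, -0.04, 0, 0, 0], [0, 0, -0.04, 0, 0, 0], [0, 0, -0.04, 0, 0, 0], [0, 0, -0.026, 0, 0, 0], [-0.009, -0.011, 0, 0, 0, -0.1164], [-0.007, -0.013, 0, 0, 0, -0.1164], [-0.006, -0.013, 0, 0, 0, -0.1164], [-0.005, -0.014, 0, 0, 0, -0.1164], [-0.003, -0.014, 0, 0, 0, -0.1164], [-0.001, -0.014, 0, 0, 0, -0.1164], [0.001, -0.015, 0, 0, 0, -0.1164], [0.002, -0.014, 0, 0, 0, -0.1164], [0.004, -0.014, 0, 0, 0, -0.1164], [0.006, -0.014, 0, 0, 0, -0.1164], [0.007, -0.012, 0, 0, 0, -0.1164], [0.008, -0.012, 0, 0, 0, -0.1164], [0.01, -0.011, 0, 0, 0, -0.1164]]}}

```text
clock: 19.25
eef_pos: [601.9, 133.2, 245.4]
tcp_rot: [-3.141, 0.001, 1.084]
contact_force: [-0.1, -0.9, -0.2]
opening: 0.421
```

Emit:
{"api": "arm_command", "payload": {"targets": [[0.011, -0.009, 0, 0, 0, -0.1164], [0.012, -0.009, 0, 0, 0, -0.1164], [0.012, -0.006, 0, 0, 0, -0.1164], [0.014, -0.006, 0, 0, 0, -0.1164], [0.014, -0.003, 0, 0, 0, -0.1164], [0.014, -0.002, 0, 0, 0, -0.1164], [0.015, 0, 0, 0, 0, -0.1164], [0.014, 0.001, 0, 0, 0, -0.1164], [0.014, 0.003, 0, 0, 0, -0.1164], [0.014, 0.005, 0, 0, 0, -0.1164], [0.013, 0.006, 0, 0, 0, -0.1164], [0.012, 0.008, 0, 0, 0, -0.1164], [0.012, 0.009, 0, 0, 0, -0.1164], [0.01, 0.01, 0, 0, 0, -0.1164], [0, 0, 0, 0, 0, 0], [0, 0, 0, 0, 0, 0], [0, 0, 0, 0, 0, 0]]}}

```text
clock: 20.67
eef_pos: [556.7, 329.3, 245.7]
tcp_rot: [-3.14, -0.0, 2.706]
contact_force: [-0.2, -1.1, -0.2]
opening: 0.418
```

```bash
sed -i 's/YAW-np.pi\/2/YAW+np.pi\/2/' to.py; python3 to.py 561 348 180 1; python3 - <<'E'
from rig import r
from h import *
import pickle
f=r.grab_frame("wrist");cv2.imwrite("pics/q_w.png",np.clip(f["image"]*1.6,0,255).astype(np.uint8))
s=r.grab_frame("side");cv2.imwrite("pics/q_s.png",cv2.resize(np.clip(s["image"][20:220,140:360]*1.6,0,255).astype(np.uint8),(660,600)))
pickle.dump((f,s),open("fr3.pkl","wb"))
E
```

```text
pos [556.7 329.3 245.7] rot [-3.1402e+00 -4.0000e-04  2.7055e+00] F [-0.2 -1.1 -0.2] op 0.418 t 20.6667
shift [ 4.  18.9 65.7] per row [0.004  0.0189 0.0657] turn [-0.0014 -0.0004 -0.0015]
```

View pics/q_w.png

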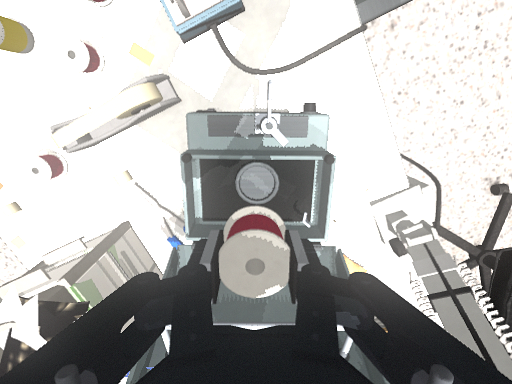

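View pics/q_s.png

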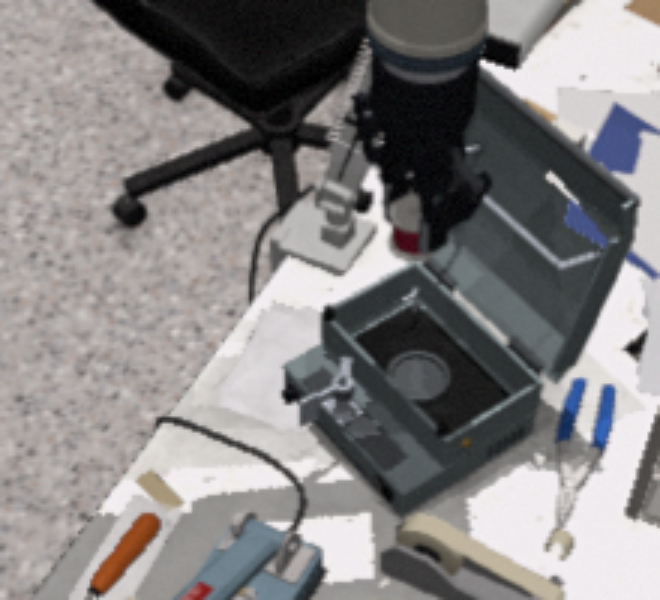

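```bash
python3 - <<'E'
from h import *
import pickle
f,s=pickle.load(open("fr3.pkl","rb"))
im=cv2.cvtColor(f["image"],cv2.COLOR_BGR2GRAY)
sub=im[155:210,220:290]; print(np.percentile(sub,[10,50,90]))
_,m=cv2.threshold(cv2.GaussianBlur(sub,(3,3),0),0,255,cv2.THRESH_OTSU)
cs,_=cv2.findContours(m,cv2.RETR_EXTERNAL,cv2.CHAIN_APPROX_NONE)
for c in sorted(cs,key=cv2.contourArea)[-3:]:
    if len(c)>20:
        e=cv2.fitEllipse(c); print(e, "->",onz(f,e[0][0]+220,e[0][1]+155,52))
cv2.imwrite("pics/r.png",np.hstack([cv2.resize(sub*2,None,fx=6,fy=6),cv2.resize(m,None,fx=6,fy=6)]))
g=im[250:285,240:275];mn=g.min();y,x=np.where(g<mn+20);c=(x.mean()+240,y.mean()+250);print("hole",c,onz(f,*c,245.7+24.4))
ss=cv2.cvtColor(s["image"],cv2.COLOR_BGR2GRAY)[130:165,265:295]
cv2.imwrite("pics/r2.png",cv2.resize(np.clip(ss*2.5,0,255).astype(np.uint8),None,fx=12,fy=12,interpolation=cv2.INTER_CUBIC))
E
```

```text
[ 46.  54. 105.]
((35.23072052001953, 52.4842529296875), (3.969433069229126, 29.260738372802734), 89.36683654785156) -> [577.75637868 380.19543835  52.        ]
((48.15216827392578, 1.8390125036239624), (3.8551816940307617, 104.1988296508789), 90.69187927246094) -> [533.77513599 324.4715166   52.        ]
((36.88518142700195, 27.735177993774414), (40.2237434387207, 42.31586837768555), 95.03402709960938) -> [561.13782828 349.54486545  52.        ]
hole (np.float64(254.64478764478764), np.float64(266.24710424710423)) [556.42142238 331.07473737 270.1       ]
```

View pics/r.png

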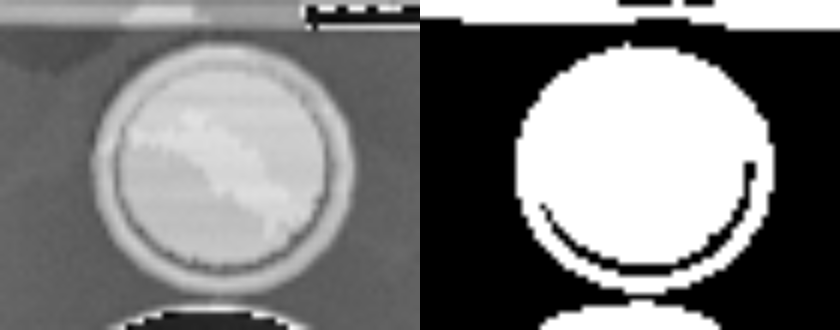

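View pics/r2.png

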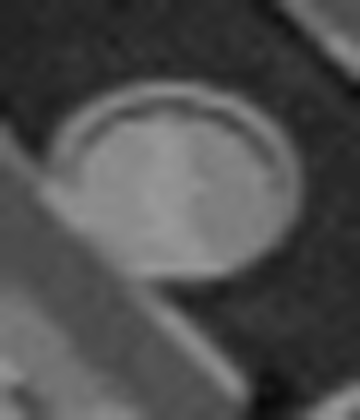

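```bash
python3 to.py 561.2 348 105 1
```

```text
pos [557.  329.  246.1] rot [-3.1408e+00 -1.0000e-04  2.7057e+00] F [-0.9 -0.6 -0.6] op 0.42 t 20.7667
shift [  4.2  19.1 141. ] per row [0.0042 0.0191 0.141 ] turn [-0.0008 -0.0001 -0.0013]
```

Emit:
{"api": "arm_command", "payload": {"targets": [[0.002, 0.01, 0.01, 0, 0, 0], [0.0022, 0.009, 0.021, 0, 0, 0], [0, 0, 0.03, 0, 0, 0], [0, 0, 0.03, 0, 0, 0], [0, 0, 0.025, 0, 0, 0], [0, 0, 0.015, 0, 0, 0], [0, 0, 0.01, 0, 0, 0], [0, 0, 0, 0, 0, 0], [0, 0, 0, 0, 0, 0], [0, 0, 0, 0, 0, 0]]}}

```text
clock: 21.6
eef_pos: [561.8, 349.3, 106.5]
tcp_rot: [3.14, 0.001, 2.708]
contact_force: [-0.6, 0.4, -0.4]
opening: 0.421
```

```bash
python3 to.py 561.2 348 61 1; python3 - <<'E'
from rig import r
from h import *
import pickle
f=r.grab_frame("wrist");cv2.imwrite("pics/s_w.png",cv2.resize(np.clip(f["image"][60:330,110:400]*2.0,0,255).astype(np.uint8),None,fx=2,fy=2))
s=r.grab_frame("side");cv2.imwrite("pics/s_s.png",cv2.resize(np.clip(s["image"][90:190,220:330]*2.,0,255).astype(np.uint8),None,fx=5,fy=5,interpolation=cv2.INTER_CUBIC))
pickle.dump((f,s),open("fr4.pkl","wb"))
E
```

```text
pos [561.8 349.3 106.5] rot [3.1403e+00 9.0000e-04 2.7079e+00] F [-0.6  0.4 -0.4] op 0.421 t 21.6
shift [ 0.  -1.5 45.5] per row [ 0.     -0.0015  0.0455] turn [0.0013 0.0009 0.0009]
```

View pics/s_w.png

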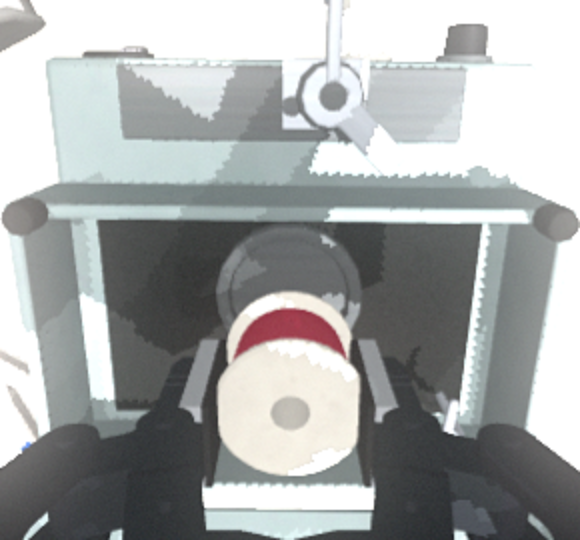

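View pics/s_s.png

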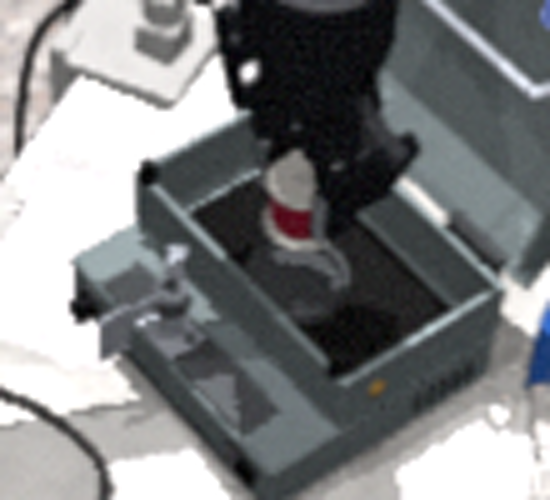

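```bash
python3 - <<'E'
from h import *
import pickle
f,s=pickle.load(open("fr4.pkl","rb"))
P=lambda u,v:(110+u/2-.25,60+v/2-.25)
h=M(onz(f,*P(291,412),130.9)); print("hole",h, "TCP",M([561.8,349.3,106.5]))
print("L",M(onz(f,*P(217,288),54)),"R",M(onz(f,*P(363,290),54)),"front",M(onz(f,*P(289,225),54)))
# lower flange front edge: bottom flange top face at z=106.5-11.6+5, front at y=291
print("flange front",M(onz(f,*P(291,291),99.9)),"bottom flange L/R",M(onz(f,*P(228,340),99.9)),M(onz(f,*P(354,340),99.9)))
E
```

```text
hole [126.11044275   0.3463121   16.9       ] TCP [124.93068523  -0.99191144  -7.5       ]
L [121.38924025 -28.34000296 -60.        ] R [122.14032767  28.77443061 -60.        ] front [ 96.00156047  -0.21762508 -60.        ]
flange front [104.80119028   0.39970442 -14.1       ] bottom flange L/R [121.06621446 -19.05387512 -14.1       ] [120.99875518  19.923644   -14.1       ]
```

```bash
python3 to.py 561.6 348.9 62.5 1
```

```text
pos [561.9 349.4 106.9] rot [3.1397e+00 1.4000e-03 2.7081e+00] F [-0.7 -0.5 -0.9] op 0.423 t 21.7
shift [ 0.1 -0.6 44.4] per row [ 0.0001 -0.0006  0.0444] turn [0.0019 0.0014 0.0011]
```

Emit:
{"api": "arm_command", "payload": {"targets": [[0, -0.0004, 0.008, 0.0015, 0.001, 0], [0, 0, 0.01, 0, 0, 0], [0, 0, 0.009, 0, 0, 0], [0, 0, 0.006, 0, 0, 0], [0, 0, 0.005, 0, 0, 0], [0, 0, 0.003, 0, 0, 0], [0, 0, 0.002, 0, 0, 0], [0, 0, 0, 0, 0, 0], [0, 0, 0, 0, 0, 0]]}}

```text
clock: 22.45
eef_pos: [560.9, 348.5, 62.4]
tcp_rot: [-3.14, -0.001, 2.708]
contact_force: [0.2, 0.2, -0.0]
opening: 0.418
```

```bash
python3 to.py 561.6 348.9 60.6 1; python3 - <<'E'
from rig import r
from h import *
import pickle
f=r.grab_frame("wrist");cv2.imwrite("pics/t_w.png",cv2.resize(np.clip(f["image"][60:330,110:400]*2.0,0,255).astype(np.uint8),None,fx=2,fy=2))
E
```

```text
pos [560.9 348.5  62.4] rot [-3.1400e+00 -9.0000e-04  2.7083e+00] F [ 0.2  0.2 -0. ] op 0.418 t 22.45
shift [-0.5  0.6  1.8] per row [-0.0005  0.0006  0.0018] turn [-0.0016 -0.0009  0.0013]
```

View pics/t_w.png

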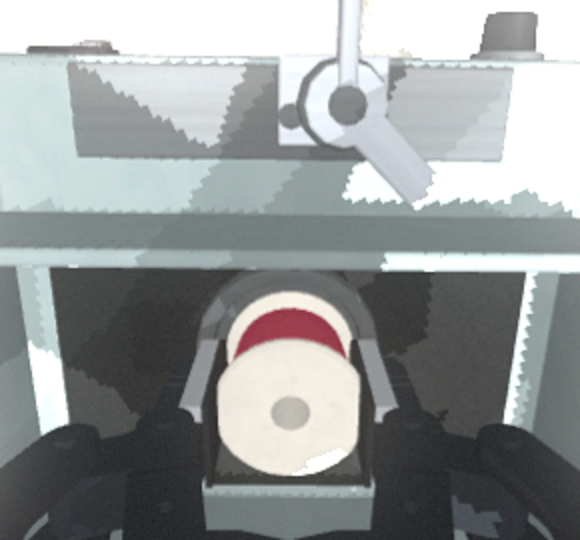

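Emit:
{"api": "arm_command", "payload": {"targets": [[0, 0, 0.0008, 0, 0, 0], [0, 0, 0.0008, 0, 0, 0], [0, 0, 0, 0, 0, 0], [0, 0, 0, 0, 0, 0]]}}

```text
clock: 22.83
eef_pos: [560.8, 348.5, 60.9]
tcp_rot: [-3.14, -0.001, 2.708]
contact_force: [0.1, -0.1, -0.8]
opening: 0.416
```

Emit:
{"api": "arm_command", "payload": {"targets": [[0, 0, 0, 0, 0, 0], [0, 0, 0, 0, 0, 0], [0, 0, 0, 0, 0, 0], [0, 0, 0, 0, 0, 0], [0, 0, 0, 0, 0, 0], [0, 0, 0, 0, 0, 0]], "fingers": 0.06}}

```text
clock: 23.33
eef_pos: [560.8, 348.4, 60.8]
tcp_rot: [-3.14, -0.001, 2.708]
contact_force: [-0.2, 0.3, 0.2]
opening: 0.701
```

```bash
python3 to.py 561.6 348.9 60.6 1; python3 - <<'E'
from rig import r
from h import *
import pickle
f=r.grab_frame("wrist");cv2.imwrite("pics/u_w.png",cv2.resize(np.clip(f["image"][60:330,110:400]*2.0,0,255).astype(np.uint8),None,fx=2,fy=2))
E
```

```text
pos [560.8 348.4  60.8] rot [-3.1399e+00 -1.0000e-03  2.7083e+00] F [-0.2  0.3  0.2] op 0.701 t 23.3333
shift [-0.5  0.7  0.2] per row [-0.0005  0.0007  0.0002] turn [-0.0017 -0.001   0.0013]
```

View pics/u_w.png

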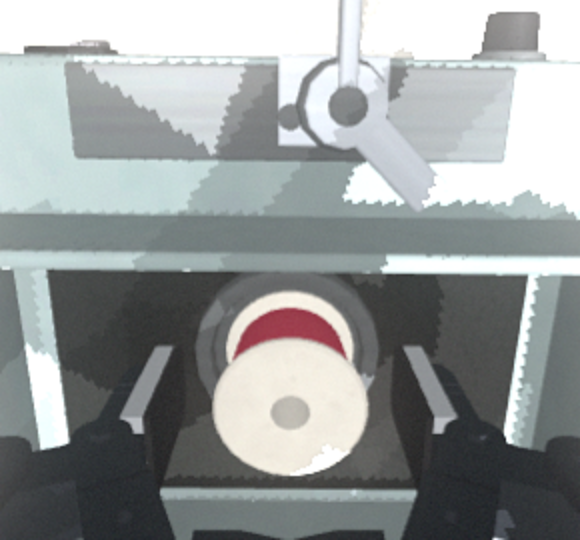

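Spool (top flange at 291,405; lower flange inside the ring) stands upright in the cup with the fingers clear. Retreat straight up.

Emit:
{"api": "arm_command", "payload": {"targets": [[0, 0, -0.006, 0, 0, 0], [0, 0, -0.015, 0, 0, 0], [0, 0, -0.03, 0, 0, 0], [0, 0, -0.04, 0, 0, 0], [0, 0, -0.04, 0, 0, 0], [0, -0.02, -0.036, 0, 0, 0], [0, -0.03, -0.028, 0, 0, 0], [0, -0.04, 0, 0, 0, 0], [0, -0.04, 0, 0, 0, 0], [0, 0, 0, 0, 0, 0], [0, 0, 0, 0, 0, 0], [0, 0, 0, 0, 0, 0]]}}

```text
clock: 24.38
eef_pos: [507.0, 230.8, 256.7]
tcp_rot: [-3.141, -0.0, 2.708]
contact_force: [0.6, 0.2, 0.0]
opening: 0.7
```

```bash
python3 - <<'E'
from rig import r
from h import *
import pickle
p,_,s0=cur(r);print(p,s0["contact_force"],s0["clock"])
fr={n:r.grab_frame(n) for n in("side","top","wrist")};pickle.dump(fr,open("fr5.pkl","wb"))
g=lambda i:np.clip(i*1.7,0,255).astype(np.uint8)
cv2.imwrite("pics/v_s.png",cv2.resize(g(fr["side"]["image"]),(800,600)))
cv2.imwrite("pics/v_w.png",cv2.resize(g(fr["wrist"]["image"]),(768,576)))
cv2.imwrite("pics/v_t.png",cv2.resize(g(fr["top"]["image"][60:260,130:390]),(780,600)))
E
```

```text
[506.95140529 230.81687814 256.73388371] [0.57576076 0.20001923 0.04808068] 24.3833
```

View pics/v_s.png

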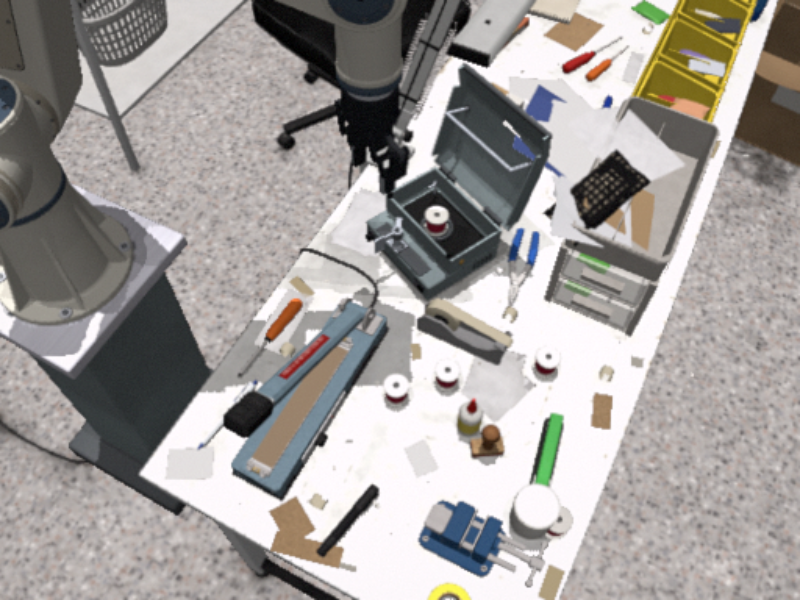

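View pics/v_w.png

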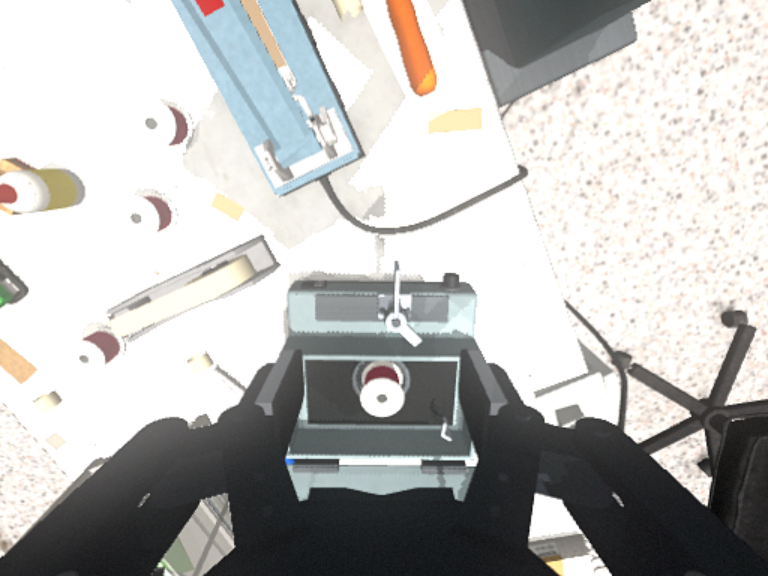

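View pics/v_t.png

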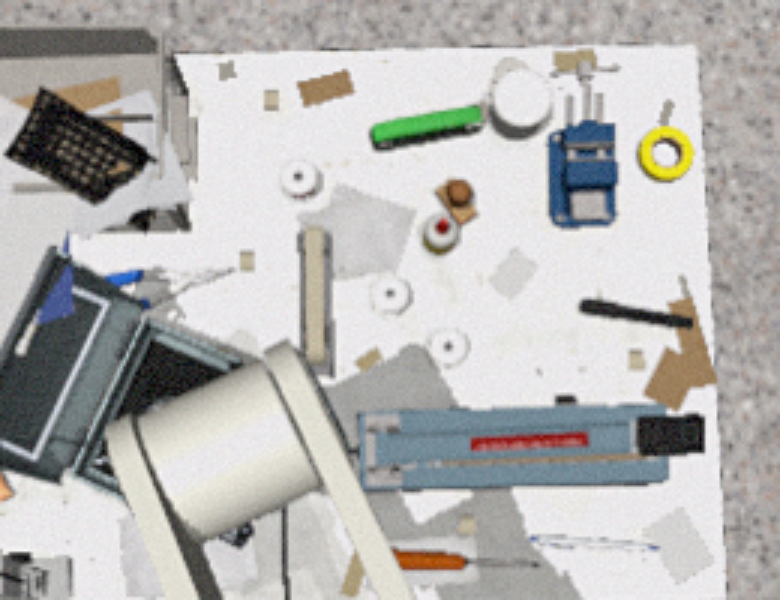

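```bash
python3 - <<'E'
import pickle;from h import *
fr=pickle.load(open("fr5.pkl","rb"))
s=fr["side"]
print(onz(s,560*.64,520*.64,36), onz(s,560*.64,520*.64,5))
q=tri(s,(436*.64,213*.64),fr["wrist"],(382*2/3,398*2/3));print("spool top",q,M(q[0]), "want",123.7,0,85-114)
cv2.imwrite("pics/w.png",cv2.resize(np.clip(s["image"][300:360,320:380]*1.5,0,255).astype(np.uint8),None,fx=8,fy=8))
E
```

```text
[938.26893646 -24.07606922  36.        ] [940.38563483 -12.74995997   5.        ]
spool top (array([559.55223077, 349.10495252,  87.30989003]), np.float64(0.14544029668936773)) [123.80737723   0.96479221 -26.69010997] want 123.7 0 -29
```

View pics/w.png

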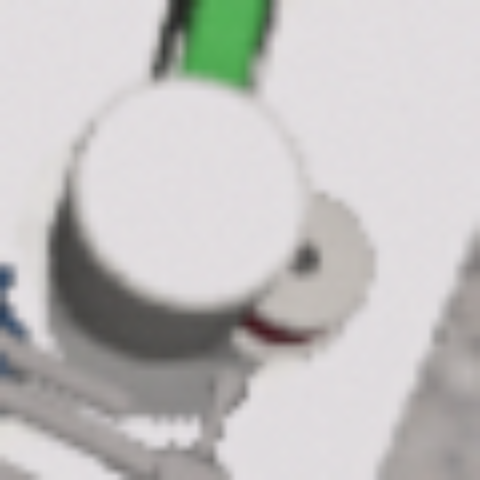

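```bash
python3 - <<'E'
from rig import r
print(r.sign_off())
E
```

```text
the job is handed in; nothing more can be done
None
```

The hood is open against its back stop, the fresh spool stands upright in the cup, and the job was handed in at about 24.5 s of the 64 s.

**Catch:** I found the tab about 9 mm left of the middle of the edge, first in the wrist camera and then by feel. I pushed it about 15 mm to the right and kept it aside until the edge had risen more than 20 mm. The push took at most about 6 N. The bar contact peaked at about 12 N in the readings I took, and the catch never held hard.

**Hood:** I swung it along its arc until it passed over and rested back. Measured afterwards, it leans about 17° past upright, against 16° stated.

**Spool:** I took the one at y ≈ -51 mm. A look-alike half hidden behind the mug sits at y ≈ -24 mm, so the one I took was farthest right. In the cup its top measures within about 1 mm of the cup's centre sideways and 2 mm high. That height is within the cameras' 2 mm, and the pictures show it upright inside the rim.

**Final state:** The gripper is clear, with no contact force. In the last pictures nothing else on the bench appears to have moved.

**Disagreements:**
- The gripper read about 36 mm open on the 40 mm flange, but the grip held.
- Before the spool was placed, the cameras disagreed by up to about 7 mm on the cup's position. I went by the wrist view, which lined up with the spool to 0.5 mm.

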